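# Put the sharpening stone away in its box

## Robot

A 6-joint arm with a two-finger parallel gripper is mounted at the origin on a cart in front of the work surface, level with it; the furniture and walls round the work are solid. World frame = base frame: x ahead of the robot, y to its left, z up, the work surface at z = 0. Lengths are in m, angles in rad, forces in N, time in s.
With the tool pointing down it reaches from about 0.35 to 0.85 m from the base axis. Payload 8.1 kg.
Tool frame: the origin (TCP) lies on the mounting face of the last link; the fingertips stand 186 mm ahead of it and the grasp point (between the pads) lies 167 mm ahead of it; z points along the fingers, y is the line along which they close (so a half turn about z gives the same grasp; the last joint's range is limited). The gripper opens to 93 mm and grips with 3 to 60 N. Pads are 15 mm wide; open, the fingers measure 128 mm over their backs; the gripper's body (75 mm by 188 mm) begins 65 mm behind the grasp point.
Start: joints at [1.217, 0.13, 1.488, -0, 1.523, -0.085], TCP at [0.159, 0.578, 0.405] pointing down, gripper open.
Joint ranges: [-2.96, 2.96], [-0.89, 2.26], [0.02, 2.5], [-1.34, 4.48], [0, 2.73], [-2.66, 2.66]. Speed limits (rad/s): [2.39, 2.39, 2.79, 3.14, 3.14, 3.14].

## Interface

Orientations are given as a rotation vector (axis times angle).
In Python, from plant import * gives the robot as it stands. The module is installed in compiled form; this text tells all that it offers.
- The arm moves only by the tool arm_command, never from a script. Its argument "increments" is a list of rows, each a list of 6 numbers: the shift along the tool's x, y, z in units of 0.2 m (1.0 is 0.2 m), then the turn, a rotation vector about the tool's x, y, z in units of pi rad (1.0 is pi rad). A call has exactly 5 rows; each row is the pose to reach, as a shift and turn from the pose commanded when the call began, along the tool's axes at that moment, turning the shorter way round; what a row does not reach only later rows make up. A row lasts 1/8 s, in which the tool goes at most 62.5 mm and 10.7 degrees, less where a joint would pass 70% of its speed; a pose out of reach is approached as far as the arm can. A call with a number of a shift or a turn outside -1 to 1 is refused whole. A call with a gripper value outside its range is refused whole. "fingers" is the closure, from -1 (fully open) to 1 (shut), set as the call begins (left out, the last holds). The fingers move at their own pace and stop on an object; "force" is the grip in N (left out, the last holds). Time passes only in rows, so rows that repeat a pose let the fingers close, or fill a call up. It gives the time, the measured TCP pose, the force, the opening and the grip force at its end, in the units of the state.
- read_state(): the state, without advancing time (a new reading comes with each control period).
- read_camera(name): name is "scene" or "top" or "wrist"; returns a dict with "image" (384x512x3 uint8, red, green, blue), "fx", "fy", "cx", "cy" (pixels), "k1" (the pictures are not rectified: a ray, as slopes to the right and down, at radius r is drawn at 1 + k1 r^2 times it, then the intrinsics apply), "T" (4x4, takes a point from camera to world coordinates). Camera axes: x right, y down, z forward; pixel columns grow to the right and rows downward; lengths in m; the calibration is good to about 2 mm. A picture is of the moment at which its call begins. There is no depth.
- close_job(): hands the job in; it is judged then, once.
The state is a dict: "t": time; "q": joint angles; "dq": joint speeds; "joint_torque": joint torques, N m; "tool_pos": TCP position; "orientation": TCP orientation; "force": force on the tool from outside, world axes, zero at the start; "wrist_torque": the same for the moment, N m; "opening": finger opening in m; "gripper_force": force on a finger pad.
Only numpy, scipy, OpenCV 4.12 (cv2) and the standard library are available. Lean on these libraries where they do the work, as an engineer would, in place of code of your own. Each camera call takes 0.05 s, during which the arm holds its last target. There are 200 camera calls.

## Task

Slide the stone box's flat steel cover fully open: it has no handle, so press gently on its ribbed black patch and drag it back towards the open front end until it stops. Then lay the sharpening stone flat into its bed inside the box, between the blue stops, and leave the cover open so the stone can dry. Do not press hard on the cover, and leave the other things standing where they are.

Things in the scene. Friction and masses are not known exactly. Their poses are not given: they have to be found in the camera images.
- stone_box: grey plastic box fixed to the counter, 276 long (its x) x 124 wide (its y) x 56 mm high; origin: centre of its underside; x points to its rear (away from the robot). Steel rails along both sides of its top overhang the inside (100 mm clear between them), a steel lip covers the rear 20 mm. Front: shallow deck under the open cover; rear: the well, 134 mm along x.
- patch (a point): point fixed to the box, 50 mm above the counter, 38 mm behind the box's centre: there the ribbed black patch (60 mm along x, 70 along y) has its centre when the cover is shut; does not move with the cover. The cover's top lies 0 to 12 mm below this point, which differs from box to box and is not measured: feel for it. Axes as the box.
- cover (a joint): opening of the cover, m: 0 shut, 0.144 fully open at its stop; slides along the box's -x. Flat steel plate 150 x 110 x 4 mm, rear edge under the lip when shut. The slide resists with 6 N. It lies on a cushion that gives 1 mm per 8 N (4 mm at most). Over 25 N bends it, which spoils the job; 12 to 15 N of press is right, with too little the fingers slip.
- bed (a point): centre of the top of the stone's bed in the well, 8 mm above the counter, 51 mm behind the box's centre; axes as the box. The stone lies with its long side along the box's x. Blue stops 8 mm higher than the bed stand round it, 52 mm apart along y (45 mm before and behind the middle) and 130 mm apart along x: play of 4 mm to each side along y, 5 mm along x.
- stone: two-tone sharpening stone (brown above grey), loose block 44 (its x) x 120 (its y) x 26 mm high, about 0.36 kg; origin at the centre of its underside.
- dredger: bystander: dark steel cup shaker, 51 mm across, 96 mm high; origin at the centre of its underside. Left of it, at x 0.41, y 0.52 m, stands the steel post of the rack, 34 mm square: draw the arm in when swinging round it from the start
- pepper: bystander: light steel pepper shaker, 47 mm across, 66 mm high; origin at the centre of its underside
- cup: bystander: steel dip cup, 63 mm across, 36 mm high; origin at the centre of its underside
- clock: bystander: blue digital timer, 25 x 74 x 62 mm high, standing on the low steel cabinet (176 mm high, fixed, x 0.58 to 0.80, y -0.04 to 0.38 m in the robot's frame; keep the hand clear of its right front corner); origin at the centre of its underside
- nest: bystander: tall nest of white cartons on the cabinet, 152 x 154 x 106 mm high; origin at the centre of its underside
- nest2: bystander: low nest of cartons on the cabinet, 142 x 140 x 42 mm high; origin at the centre of its underside
- roll: bystander: roll of white labels on the cabinet, 60 mm across, 25 mm high; origin at the centre of its underside
- bottle_r: bystander: white bottle with a dark cap on the cabinet, 83 mm across, 212 mm high; origin at the centre of its underside

How it is judged:
On the way, in this order (a step that is already met when the one before it is completed fails the run):
1. the cover is dragged fully open (value of joint cover above 0.136 m), for 0.2 s.
2. the stone lies in its bed (horizontal distance between stone and bed below 0.008 m and z of stone in the frame of bed below 0.003 m and angle between the y axis of stone and the x axis of stone_box, either way round below 0.12 rad), for 0.2 s.
At the end, for the whole second after the job is handed in: the cover is open (at least 134 of its 144 mm) and the stone lies flat and at rest in its bed between the blue stops: centre within 8 mm of the bed's, seated within 3 mm of the bed's height, along the bed within 0.12 rad, upright within 0.06 rad (all of step 2 and value of joint cover above 0.134 m and angle between stone's own z axis and vertical below 0.06 rad and linear speed of stone below 0.01 m/s); the robot touches nothing.
It fails at once if the cover is pressed with more than 25 N (contact force between anything else and cover above 25 N).
It fails at once if a bystander is shifted by more than 30 mm (distance of any of dredger, pepper, cup, clock, nest, nest2, roll, bottle_r from where it was at the start of the episode above 0.03 m).
It also fails if it takes over 67 s, if anything falls off the work surface, if the arm or the gripper's body presses on something with over 40 N, if the wrist force passes 120 N, or if a joint passes its speed limit or range.

## Working session

There is one attempt and no reset: what is moved stays moved. The work goes in short steps, Python scripts to look and compute and a tool call to move; the robot and the scene stay as the last step left them, time stands still between calls to the robot, and variables do not carry over. Pictures are saved under pics/ and viewed, at most 10 in all, crops included, and the job is handed in when it is done.

Besides the shell and the picture viewer there is one more tool, called after "Emit:" as name(argument=value, ...), one argument or row to a line, values as JSON. arm_command: Moves the arm, as the interface text tells. Shifts and turns lie within -1 to 1; 1 stands for 0.2 m of shift or pi rad of turn. Its arguments: {"type":"object","properties":{"increments":{"type":"array","items":{"type":"array","items":{"type":"number","minimum":-1,"maximum":1}}},"fingers":{"type":"number"},"force":{"type":"number"}},"required":["increments"]}

```bash
mkdir -p pics
cat > h.py <<'E'
from plant import *
import numpy as np, cv2
from scipy.spatial.transform import Rotation as R
def cam(n):
    c=read_camera(n); c["K"]=np.array([[c["fx"],0,c["cx"]],[0,c["fy"],c["cy"]],[0,0,1.]]); c["D"]=np.array([c["k1"],0,0,0,0.]); c["T"]=np.array(c["T"]); return c
def save(c,f): cv2.imwrite("pics/"+f,c["image"][:,:,::-1])
def ray(c,uv):
    p=cv2.undistortPoints(np.array(uv,float).reshape(-1,1,2),c["K"],c["D"],).reshape(-1,2)
    d=np.c_[p,np.ones(len(p))]@c["T"][:3,:3].T; return c["T"][:3,3],d
def onz(c,uv,z):
    o,d=ray(c,uv); return o+d*((z-o[2])/d[:,2])[:,None]
def tri(c1,u1,c2,u2):
    o1,d1=ray(c1,u1);o2,d2=ray(c2,u2);out=[]
    for a,b in zip(d1,d2):
        s=np.linalg.lstsq(np.c_[a,-b],o2-o1,rcond=None)[0]; p,q=o1+s[0]*a,o2+s[1]*b
        out.append(np.r_[(p+q)/2,np.linalg.norm(p-q)])
    return np.array(out)
def proj(c,P):
    T=np.linalg.inv(c["T"]); return cv2.projectPoints(np.array(P,float).reshape(-1,3),cv2.Rodrigues(T[:3,:3])[0],T[:3,3],c["K"],c["D"])[0].reshape(-1,2)
E
python3 - <<'E'
from h import *
np.set_printoptions(precision=4,suppress=True)
s=read_state();print({k:np.round(s[k],3) for k in s})
ims=[]
for n in("scene","top"):
    c=cam(n);print(n,c["fx"],c["cx"],c["cy"],c["k1"],c["T"]);save(c,n+"0.png")
c=cam("wrist");print(c["T"]);save(c,"wrist0.png")
E
```

```text
{'t': np.float64(0.0), 'q': array([ 1.217,  0.131,  1.489, -0.   ,  1.523, -0.085]), 'dq': array([ 0.001,  0.002,  0.001, -0.001,  0.001, -0.   ]), 'joint_torque': array([ -0.002, -55.984, -49.176,   0.076,   0.036,  -0.   ]), 'tool_pos': array([0.159, 0.578, 0.404]), 'orientation': array([-0.421, -3.113,  0.003]), 'force': array([ 0.029, -0.2  ,  0.018]), 'wrist_torque': array([ 0.028, -0.027,  0.005]), 'gripper_force': np.float64(0.0), 'opening': np.float64(0.093)}
scene 416.19739954633184 259.630889388073 193.20589189704947 -0.0898053919661412 [[ 0.5501 -0.595   0.586  -0.0027]
 [-0.8351 -0.398   0.3798 -0.2985]
 [ 0.0073 -0.6983 -0.7158  0.834 ]
 [ 0.      0.      0.      1.    ]]
top 436.3806868119559 255.2825151397578 196.62470948045328 -0.0658688158953013 [[ 0.0263 -0.9935  0.1106  0.4529]
 [-0.9996 -0.0265 -0.0006  0.0678]
 [ 0.0035 -0.1106 -0.9939  1.1039]
 [ 0.      0.      0.      1.    ]]
[[ 0.2673  0.9324  0.2433  0.0913]
 [ 0.9636 -0.2585 -0.0679  0.5974]
 [-0.0004  0.2526 -0.9676  0.3843]
 [ 0.      0.      0.      1.    ]]
```

View pics/top0.png

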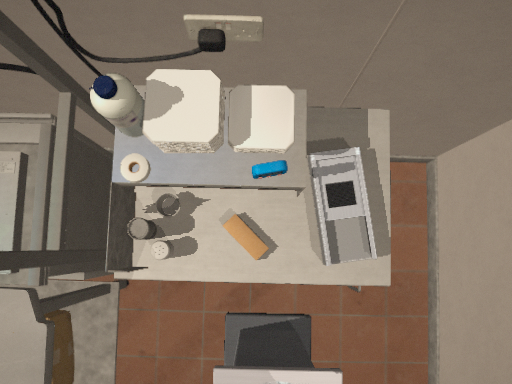

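View pics/scene0.png

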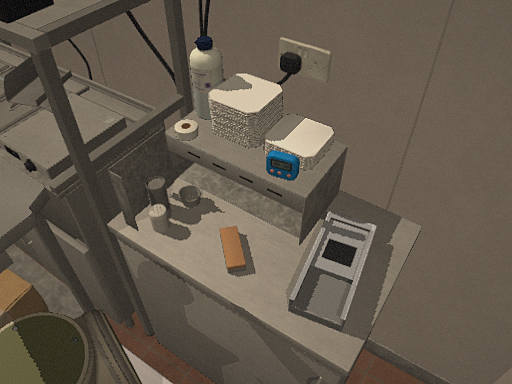

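The top view shows the stone at about (244,237), the box with its patch at (341,194), and the clock at (270,169). In the scene view the stone is at (232,248) and the patch at (341,252).

Run:
```python
from h import *
np.set_printoptions(precision=4,suppress=True)
def big(m,x0,y0,x1,y1):
    w=np.zeros_like(m);w[y0:y1,x0:x1]=m[y0:y1,x0:x1]
    c=max(cv2.findContours(w,cv2.RETR_EXTERNAL,cv2.CHAIN_APPROX_NONE)[0],key=cv2.contourArea);return c
C={n:cam(n) for n in("top","scene")};res={}
for n,sr,pr in(("top",(200,195,285,275),(322,170,365,215)),("scene",(205,210,265,285),(315,230,365,272))):
    c=C[n];hsv=cv2.cvtColor(c["image"],cv2.COLOR_RGB2HSV)
    sm=cv2.inRange(hsv,(3,110,90),(22,255,255));pm=cv2.inRange(hsv,(0,0,0),(180,255,45))
    s=big(sm,*sr);p=big(pm,*pr)
    for nm,k in(("stone",s),("patch",p)):
        m=cv2.moments(k);cc=np.array([m['m10'],m['m01']])/m['m00']
        ap=cv2.boxPoints(cv2.minAreaRect(k)) if n=="top" else cv2.approxPolyDP(k,3.0,True).reshape(-1,2)
        print(n,nm,cc,cv2.contourArea(k),ap.tolist());res[n,nm]=cc
        z=.026 if nm=="stone" else .044
        W=onz(c,k.reshape(-1,2),z)[:,:2].astype(np.float32)*1000
        print("  rect mm",cv2.minAreaRect(W),np.round(cv2.boxPoints(cv2.minAreaRect(W)),1).tolist())
for nm in("stone","patch"): print(nm,tri(C["top"],[res["top",nm]],C["scene"],[res["scene",nm]]))
im=C["top"]["image"][135:275,205:395,::-1];cv2.imwrite("pics/crop1.png",cv2.resize(im,None,fx=4.2,fy=4.2,interpolation=cv2.INTER_CUBIC))
```

```text
top stone [245.3594 236.6002] 799.5 [[222.4110870361328, 225.3892822265625], [235.0693817138672, 213.18307495117188], [268.47589111328125, 247.82684326171875], [255.8175811767578, 260.0330505371094]]
  rect mm ((473.399169921875, 88.91403198242188), (118.36014556884766, 43.11888885498047), 45.710384368896484) [[416.6000061035156, 61.599998474121094], [447.5, 31.5], [530.2000122070312, 116.19999694824219], [499.29998779296875, 146.3000030517578]]
top patch [340.5593 193.8595] 433.0 [[325.3783874511719, 185.27027893066406], [351.6486511230469, 180.8918914794922], [355.3513488769531, 203.1081085205078], [329.0810852050781, 207.4864959716797]]
  rect mm ((582.6375732421875, -141.41348266601562), (55.28398132324219, 65.99088287353516), 9.92488956451416) [[549.7000122070312, -113.69999694824219], [561.0999755859375, -178.6999969482422], [615.5999755859375, -169.1999969482422], [604.2000122070312, -104.0999984741211]]
scene stone [232.047  246.8525] 678.0 [[236, 226], [220, 229], [227, 268], [245, 264]]
  rect mm ((472.09906005859375, 87.31788635253906), (124.285888671875, 43.94654083251953), 45.8358039855957) [[413.0, 58.0], [444.6000061035156, 27.399999618530273], [531.2000122070312, 116.5999984741211], [499.6000061035156, 147.1999969482422]]
scene patch [339.0986 252.4567] 525.5 [[329, 239], [322, 256], [349, 266], [356, 248]]
  rect mm ((585.880859375, -140.18643188476562), (56.758934020996094, 68.24534606933594), 9.656848907470703) [[552.2000122070312, -111.30000305175781], [563.5999755859375, -178.60000610351562], [619.5999755859375, -169.10000610351562], [608.0999755859375, -101.80000305175781]]
stone [[0.4736 0.0888 0.0209 0.0007]]
patch [[ 0.5829 -0.1413  0.0474  0.0003]]
```

View pics/crop1.png

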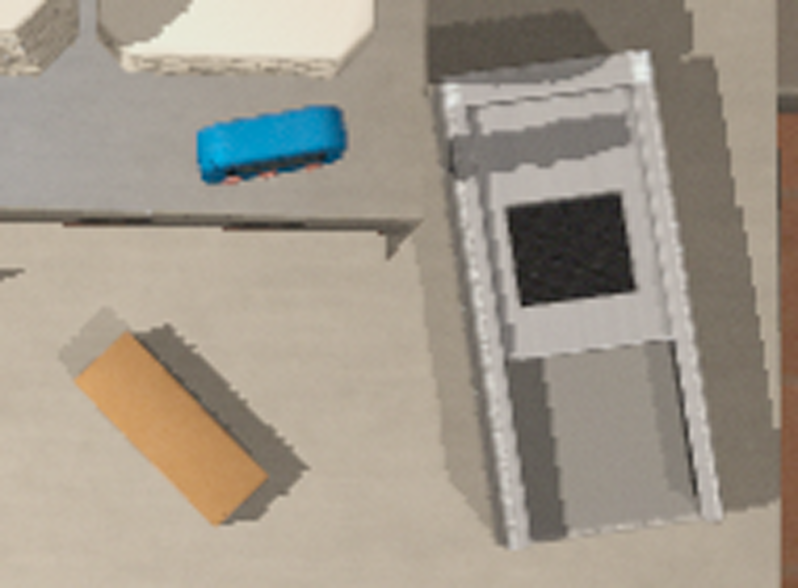

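The crop confirms the patch centre at about (571,249) and the stone's brown top at about (172,427). The two-view points agree with the given sizes, and the box yaw is about +9.9°. Next I'll plan the swing.

```bash
cat >> h.py <<'E'
def Rt(yawy,tilt=0):   # tool y heading (deg), tilt: tool z leans toward tool x (deg)
    a=np.radians(yawy); y=np.array([np.cos(a),np.sin(a),0]); x=np.array([-np.sin(a),np.cos(a),0]); z=np.array([0,0,-1.])
    t=np.radians(tilt); z2=np.cos(t)*z+np.sin(t)*x; x2=np.cross(y,z2); return np.c_[x2,y,z2]
def inc(pts,L,base=None):   # pts: list (xyz, yaw, tilt); L offset ahead of TCP of the point named
    s=read_state(); p0,R0=(np.array(s["tool_pos"]),R.from_rotvec(s["orientation"]).as_matrix()) if base is None else base
    for P,yw,ti in pts:
        Rg=Rt(yw,ti); p=np.array(P)-L*Rg[:,2]
        print(P,np.round(np.r_[R0.T@(p-p0)/.2, R.from_matrix(R0.T@Rg).as_rotvec()/np.pi],3).tolist())
def st():
    s=read_state();Rm=R.from_rotvec(s["orientation"]).as_matrix()
    print("t",round(float(s["t"]),2),"q",np.round(s["q"],2),"tcp",np.round(s["tool_pos"],4),"tip",np.round(s["tool_pos"]+.186*Rm[:,2],4),"yaw",round(np.degrees(np.arctan2(Rm[1,1],Rm[0,1])),1),"z",np.round(Rm[:,2],3),"F",np.round(s["force"],2),"open",round(float(s["opening"]),4),"gf",round(float(s["gripper_force"]),1))
E
python3 - <<'E'
from h import *
st()
inc([((.11,.42,.405),74.6,0),((.26,.28,.405),55,0),((.40,.10,.36),30,0),((.42,-.1,.3),20,0)],0)
b=(np.array([.26,.28,.405]),Rt(55))
print('from b');inc([((.40,.10,.38),35,0),((.47,-.08,.33),9.9,0),((.583,-.141,.30),9.9,0)],0,b)
E
```

```text
t 0.25 q [ 1.22  0.13  1.49 -0.    1.52 -0.09] tcp [0.1593 0.5784 0.4042] tip [0.1592 0.5782 0.2182] yaw 74.6 z [-0.    -0.001 -1.   ] F [-0.16 -0.23 -0.16] open 0.0932 gf 0.0
(0.11, 0.42, 0.405) [0.027, -0.829, -0.003, -0.0, -0.0, -0.0]
(0.26, 0.28, 0.405) [-0.882, -1.305, -0.003, -0.0, 0.0, 0.109]
(0.4, 0.1, 0.36) [-1.796, -1.986, 0.223, -0.0, 0.0, 0.248]
(0.42, -0.1, 0.3) [-2.157, -2.923, 0.524, -0.0, 0.0, 0.303]
from b
(0.4, 0.1, 0.38) [-1.09, -0.336, 0.125, 0.0, 0.0, 0.111]
(0.47, -0.08, 0.33) [-1.893, -0.872, 0.375, 0.0, 0.0, 0.251]
(0.583, -0.141, 0.3) [-2.53, -0.798, 0.525, 0.0, 0.0, 0.251]
```

Emit:
arm_command(
  increments=[
    [0.02,-0.3,0,0,0,0],
    [0.02,-0.6,0,0,0,0],
    [0.02,-0.83,0,0,0,0],
    [-0.25,-0.95,0,0,0,0.05],
    [-0.5,-1.0,0,0,0,0.1],
  ],
  fingers=1,
  force=20,
)

```text
t: 0.88
tool_pos: [0.2027, 0.3578, 0.4051]
orientation: [0.907, 3.007, 0.002]
force: [0.8, 1.1, -0.4]
opening: 0.0477
gripper_force: 0.0
```

Run:
```python
from h import *
st()
inc([((.26,.28,.405),55,0),((.40,.10,.38),35,0),((.47,-.08,.33),9.9,0)],0)
```

```text
t 0.88 q [ 0.93 -0.41  1.98 -0.    1.57 -0.05] tcp [0.2027 0.3578 0.4051] tip [0.2029 0.358  0.2191] yaw 56.4 z [ 0.001  0.001 -1.   ] F [ 0.85  1.1  -0.38] open 0.0477 gf 0.0
(0.26, 0.28, 0.405) [-0.454, -0.166, 0.0, 0.0, 0.0, 0.008]
(0.4, 0.1, 0.38) [-1.535, -0.529, 0.125, 0.0, -0.0, 0.119]
(0.47, -0.08, 0.33) [-2.324, -1.086, 0.374, 0.0, -0.0, 0.259]
```

Emit:
arm_command(
  increments=[
    [-0.25,-0.09,0,0,0,0.03],
    [-0.45,-0.16,0,0,0,0.06],
    [-0.7,-0.25,0,0,0,0.09],
    [-0.9,-0.31,0,0,0,0.12],
    [-1.0,-0.35,0,0,0,0.14],
  ],
)

```text
t: 1.5
tool_pos: [0.332, 0.1889, 0.4048]
orientation: [1.544, 2.736, 0.0]
force: [0.3, 0.1, -0.8]
opening: 0.001
gripper_force: 0.0
```

Run:
```python
from h import *
st()
inc([((.40,.10,.38),35,0),((.45,0,.36),15,0),((.47,-.08,.33),9.9,0),((.583,-.141,.30),9.9,0)],0)
```

```text
t 1.5 q [ 0.38 -0.5   2.04 -0.    1.6  -0.16] tcp [0.332  0.1889 0.4048] tip [0.3321 0.1889 0.2188] yaw 31.1 z [ 0.001 -0.    -1.   ] F [ 0.29  0.07 -0.81] open 0.001 gf 0.0
(0.4, 0.1, 0.38) [-0.556, 0.061, 0.124, 0.0, 0.0, -0.022]
(0.45, 0, 0.36) [-1.113, 0.017, 0.225, 0.0, 0.0, 0.09]
(0.47, -0.08, 0.33) [-1.507, -0.104, 0.375, 0.0, 0.0, 0.118]
(0.583, -0.141, 0.3) [-2.061, 0.222, 0.525, 0.0, 0.0, 0.118]
```

Emit:
arm_command(
  increments=[
    [-0.25,0.03,0.05,0,0,0.03],
    [-0.5,0.05,0.1,0,0,0.06],
    [-0.7,0.05,0.12,0,0,0.09],
    [-0.9,0.03,0.15,0,0,0.118],
    [-1.0,0,0.18,0,0,0.118],
  ],
)

```text
t: 2.12
tool_pos: [0.4358, 0.0181, 0.3685]
orientation: [2.019, 2.406, -0.0]
force: [-0.7, 0.2, 0.0]
opening: 0.0004
gripper_force: 0.0
```

Run:
```python
from h import *
st()
inc([((.47,-.08,.33),9.9,0),((.50,-.155,.30),9.9,0)],0)
```

```text
t 2.12 q [-0.08 -0.31  1.97 -0.    1.48 -0.25] tcp [0.4358 0.0181 0.3685] tip [0.4358 0.018  0.1825] yaw 10.0 z [ 0. -0. -1.] F [-0.67  0.21  0.05] open 0.0004 gf 0.0
(0.47, -0.08, 0.33) [-0.513, 0.083, 0.193, -0.0, 0.0, 0.0]
(0.5, -0.155, 0.3) [-0.908, 0.166, 0.343, -0.0, 0.0, 0.0]
```

Emit:
arm_command(
  increments=[
    [-0.3,0.05,0.07,0,0,0],
    [-0.55,0.1,0.15,0,0,0],
    [-0.8,0.15,0.2,0,0,0],
    [-0.92,0.2,0.25,0,0,0],
    [-0.92,0.25,0.25,0,0,0],
  ],
)

```text
t: 2.75
tool_pos: [0.5169, -0.1538, 0.3175]
orientation: [-2.018, -2.405, 0.001]
force: [-0.4, -0.5, 0.4]
opening: 0.0002
gripper_force: 0.0
```

Run:
```python
from h import *
st()
c=cam("wrist");save(c,"w1.png");print(np.round(proj(c,[(.583,-.141,.045),(.546,-.147,.056)]),1), np.round(c["T"],3).tolist())
```

```text
t 2.75 q [-0.38  0.03  1.76 -0.    1.36 -0.56] tcp [ 0.5169 -0.1538  0.3175] tip [ 0.5165 -0.1537  0.1315] yaw 10.0 z [-0.002  0.001 -1.   ] F [-0.39 -0.55  0.38] open 0.0002 gf 0.0
[[333.3 194.3]
 [291.6 197.2]] [[0.985, 0.167, 0.042, 0.504], [0.172, -0.954, -0.247, -0.084], [-0.002, 0.251, -0.968, 0.298], [0.0, 0.0, 0.0, 1.0]]
```

View pics/w1.png

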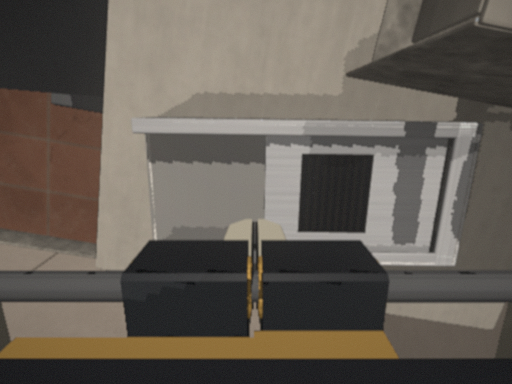

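The wrist view shows the patch at columns 299–372, rows 154–233, and the left rail along row 127. The centre is about 3 px from the prediction, so I'll refine it and combine it with the top view.

Run:
```python
from h import *
np.set_printoptions(precision=4,suppress=True)
def patch(c,x0,y0,x1,y1,th):
    g=cv2.cvtColor(c["image"],cv2.COLOR_RGB2GRAY);m=np.zeros_like(g);m[y0:y1,x0:x1]=(g<th)[y0:y1,x0:x1]*255
    k=max(cv2.findContours(m,cv2.RETR_EXTERNAL,cv2.CHAIN_APPROX_NONE)[0],key=cv2.contourArea)
    M=cv2.moments(k);return k,np.array([M['m10'],M['m01']])/M['m00']
w=cam("wrist");t=cam("top")
k,cw=patch(w,288,142,384,243,75);k2,ct=patch(t,322,170,365,215,70)
print(cw,ct,tri(w,[cw],t,[ct]))
for z in(.040,.045,.05):
    r=cv2.minAreaRect((onz(w,k.reshape(-1,2),z)[:,:2]*1000).astype(np.float32));print(z,r)
# left rail outer line -> yaw, at z .056
print(onz(w,[(135,119),(475,122),(445,135),(452,135)],.056))
inc([((.582,-.141,.08),9.9,0),((.582,-.141,.055),9.9,0)],.186)
```

```text
[332.3148 193.3635] [344.6322 189.5669] [[ 0.6025 -0.1585 -0.0162  0.0115]]
0.04 ((585.301025390625, -141.77450561523438), (60.18284225463867, 70.55072021484375), 9.035761833190918)
0.045 ((583.7491455078125, -140.641845703125), (59.02067184448242, 69.18836975097656), 9.035743713378906)
0.05 ((582.1973266601562, -139.50917053222656), (57.858497619628906, 67.82599639892578), 9.035725593566895)
[[ 0.4139 -0.1047  0.056 ]
 [ 0.6768 -0.0608  0.056 ]
 [ 0.6569 -0.0746  0.056 ]
 [ 0.6624 -0.0736  0.056 ]]
(0.582, -0.141, 0.08) [-0.005, 0.328, 0.265, 0.0, -0.0, 0.002]
(0.582, -0.141, 0.055) [-0.006, 0.328, 0.39, 0.0, -0.0, 0.002]
```

Emit:
arm_command(
  increments=[
    [-0.005,0.15,0.08,0,0,0],
    [-0.005,0.33,0.17,0,0,0],
    [-0.005,0.33,0.27,0,0,0],
    [-0.005,0.33,0.35,0,0,0],
    [-0.005,0.33,0.38,0,0,0],
  ],
)

```text
t: 3.52
tool_pos: [0.5808, -0.1414, 0.2414]
orientation: [-2.014, -2.408, 0.002]
force: [0.1, -0.2, 0.4]
opening: 0.0005
gripper_force: 0.0
```

Run:
```python
from h import *
st();st()
```

```text
t 3.52 q [-0.32  0.26  1.65 -0.    1.23 -0.5 ] tcp [ 0.5808 -0.1414  0.2414] tip [ 0.5804 -0.1413  0.0554] yaw 10.2 z [-0.002  0.001 -1.   ] F [ 0.13 -0.16  0.4 ] open 0.0005 gf 0.0
t 3.52 q [-0.32  0.26  1.65 -0.    1.23 -0.5 ] tcp [ 0.5808 -0.1414  0.2414] tip [ 0.5804 -0.1413  0.0554] yaw 10.2 z [-0.002  0.001 -1.   ] F [ 0.13 -0.16  0.4 ] open 0.0005 gf 0.0
```

Emit:
arm_command(
  increments=[
    [0,0,0.005,0,0,0],
    [0,0,0.01,0,0,0],
    [0,0,0.015,0,0,0],
    [0,0,0.02,0,0,0],
    [0,0,0.025,0,0,0],
  ],
)

```text
t: 4.15
tool_pos: [0.5821, -0.1419, 0.2378]
orientation: [2.016, 2.409, 0.0]
force: [-0.1, -0.4, -0.1]
opening: 0.0004
gripper_force: 0.0
```

Emit:
arm_command(
  increments=[
    [0,0,0.003,0,0,0],
    [0,0,0.005,0,0,0],
    [0,0,0.007,0,0,0],
    [0,0,0.008,0,0,0],
    [0,0,0.008,0,0,0],
  ],
)

```text
t: 4.78
tool_pos: [0.5821, -0.1418, 0.2361]
orientation: [2.016, 2.409, -0.0]
force: [0.0, -0.5, 0.2]
opening: 0.0006
gripper_force: 0.0
```

Emit:
arm_command(
  increments=[
    [0,0,0.002,0,0,0],
    [0,0,0.004,0,0,0],
    [0,0,0.006,0,0,0],
    [0,0,0.008,0,0,0],
    [0,0,0.008,0,0,0],
  ],
)

```text
t: 5.4
tool_pos: [0.582, -0.1418, 0.2345]
orientation: [-2.016, -2.409, 0.0]
force: [0.7, -0.7, 0.6]
opening: 0.0006
gripper_force: 0.0
```

Emit:
arm_command(
  increments=[
    [0,0,0,0,0,0],
    [0,0,0,0,0,0],
    [0,0,0,0,0,0],
    [0,0,0,0,0,0],
    [0,0,0,0,0,0],
  ],
)

```text
t: 6.02
tool_pos: [0.5821, -0.1418, 0.2345]
orientation: [-2.016, -2.409, 0.0]
force: [-0.5, -0.9, 0.8]
opening: 0.0005
gripper_force: 0.0
```

Emit:
arm_command(
  increments=[
    [0,0,0.002,0,0,0],
    [0,0,0.004,0,0,0],
    [0,0,0.006,0,0,0],
    [0,0,0.008,0,0,0],
    [0,0,0.008,0,0,0],
  ],
)

```text
t: 6.65
tool_pos: [0.5821, -0.1418, 0.233]
orientation: [2.016, 2.409, -0.0]
force: [-0.8, -0.5, 0.9]
opening: 0.0007
gripper_force: 0.2
```

Emit:
arm_command(
  increments=[
    [0,0,0.002,0,0,0],
    [0,0,0.004,0,0,0],
    [0,0,0.006,0,0,0],
    [0,0,0.007,0,0,0],
    [0,0,0.007,0,0,0],
  ],
)

```text
t: 7.28
tool_pos: [0.5821, -0.1418, 0.2321]
orientation: [2.016, 2.409, -0.0]
force: [-3.2, 2.2, 6.6]
opening: 0.0002
gripper_force: 3.3
```

Emit:
arm_command(
  increments=[
    [0,0,0.001,0,0,0],
    [0,0,0.002,0,0,0],
    [0,0,0.003,0,0,0],
    [0,0,0.004,0,0,0],
    [0,0,0.004,0,0,0],
  ],
)

```text
t: 7.9
tool_pos: [0.5821, -0.1418, 0.2317]
orientation: [2.016, 2.409, -0.0]
force: [-4.7, 1.0, 10.0]
opening: 0.0006
gripper_force: 4.8
```

Emit:
arm_command(
  increments=[
    [0,0,0.001,0,0,0],
    [0,0,0.002,0,0,0],
    [0,0,0.003,0,0,0],
    [0,0,0.004,0,0,0],
    [0,0,0.004,0,0,0],
  ],
)

```text
t: 8.52
tool_pos: [0.5822, -0.1418, 0.2313]
orientation: [2.016, 2.409, 0.0]
force: [-5.9, 0.9, 12.7]
opening: 0.0003
gripper_force: 6.2
```

Emit:
arm_command(
  increments=[
    [0,-0.01,0,0,0,0],
    [0,-0.03,0,0,0,0],
    [0,-0.05,0,0,0,0],
    [0.001,-0.075,0,0,0,0],
    [0.001,-0.1,0,0,0,0],
  ],
)

```text
t: 9.15
tool_pos: [0.564, -0.1454, 0.2321]
orientation: [2.012, 2.405, 0.005]
force: [5.3, 0.0, 6.3]
opening: 0.0006
gripper_force: 3.2
```

Run:
```python
from h import *
st()
```

```text
t 9.15 q [-0.34  0.23  1.71  0.    1.2  -0.52] tcp [ 0.564  -0.1454  0.2321] tip [ 0.5652 -0.1457  0.0461] yaw 10.2 z [ 0.006 -0.001 -1.   ] F [5.32 0.   6.3 ] open 0.0006 gf 3.2
```

Emit:
arm_command(
  increments=[
    [0,0,0.002,0,0,0],
    [0,0,0.003,0,0,0],
    [0,0,0.004,0,0,0],
    [0,0,0.004,0,0,0],
    [0,0,0.004,0,0,0],
  ],
)

```text
t: 9.78
tool_pos: [0.5638, -0.1455, 0.2315]
orientation: [2.013, 2.406, 0.003]
force: [0.9, 1.0, 11.2]
opening: 0.0005
gripper_force: 5.3
```

Run:
```python
from h import *
st()
c=cam("wrist");save(c,"w2.png")
g=cv2.cvtColor(c["image"],cv2.COLOR_RGB2GRAY)
print(g[165,200:480:4].tolist())
```

```text
t 9.78 q [-0.34  0.23  1.71  0.    1.2  -0.52] tcp [ 0.5638 -0.1455  0.2315] tip [ 0.5648 -0.1458  0.0455] yaw 10.2 z [ 0.005 -0.001 -1.   ] F [ 0.85  0.98 11.21] open 0.0005 gf 5.3
[174, 177, 178, 171, 154, 131, 150, 152, 150, 150, 145, 137, 122, 116, 151, 151, 153, 145, 139, 124, 111, 152, 151, 151, 146, 139, 123, 90, 115, 152, 152, 147, 139, 123, 92, 88, 123, 152, 145, 138, 120, 91, 87, 76, 136, 97, 77, 77, 75, 77, 77, 77, 78, 72, 75, 76, 83, 76, 75, 131, 140, 115, 89, 52, 46, 48, 99, 145, 144, 143]
```

View pics/w2.png

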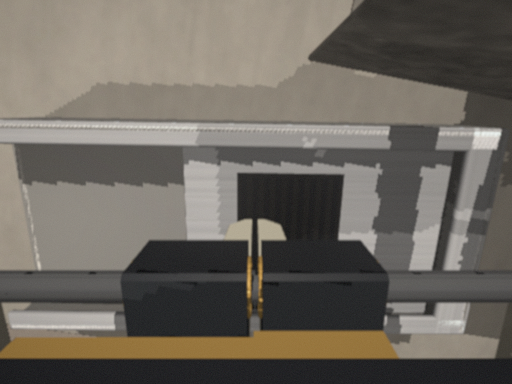

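The view shows the patch centre at column 290 and the fingers at column 256, so the fingers slipped on a nearly unmoved cover. I'll lift, go back to the patch's rear half and press harder before dragging.

Emit:
arm_command(
  increments=[
    [0,0,-0.025,0,0,0],
    [0,0.06,-0.03,0,0,0],
    [0,0.11,-0.025,0,0,0],
    [0,0.11,-0.01,0,0,0],
    [0,0.11,-0.006,0,0,0],
  ],
)

```text
t: 10.45
tool_pos: [0.5852, -0.141, 0.2315]
orientation: [2.014, 2.408, 0.003]
force: [0.7, 2.6, 12.3]
opening: 0.0002
gripper_force: 5.5
```

Emit:
arm_command(
  increments=[
    [0,0,0.001,0,0,0],
    [0,0,0.002,0,0,0],
    [0,0,0.003,0,0,0],
    [0,0,0.004,0,0,0],
    [0,0,0.004,0,0,0],
  ],
)

```text
t: 11.08
tool_pos: [0.5851, -0.141, 0.2313]
orientation: [2.014, 2.408, 0.003]
force: [-0.3, 3.6, 11.9]
opening: 0.0003
gripper_force: 6.1
```

Emit:
arm_command(
  increments=[
    [0,0,0.002,0,0,0],
    [0,0,0.004,0,0,0],
    [0,-0.004,0.005,0,0,0],
    [0,-0.008,0.006,0,0,0],
    [0,-0.012,0.007,0,0,0],
  ],
)

```text
t: 11.7
tool_pos: [0.584, -0.1411, 0.2311]
orientation: [2.012, 2.406, 0.007]
force: [5.4, 6.0, 13.5]
opening: 0.0002
gripper_force: 6.8
```

Emit:
arm_command(
  increments=[
    [0,-0.01,0.001,0,0,0],
    [0,-0.02,0.002,0,0,0],
    [0,-0.035,0.002,0,0,0],
    [0,-0.05,0.003,0,0,0],
    [0,-0.065,0.003,0,0,0],
  ],
)

```text
t: 12.32
tool_pos: [0.5713, -0.1432, 0.2309]
orientation: [2.012, 2.406, 0.008]
force: [5.0, 8.2, 15.6]
opening: 0.0009
gripper_force: 7.8
```

Run:
```python
from h import *
st()
c=cam("wrist");save(c,"w3.png")
g=cv2.cvtColor(c["image"],cv2.COLOR_RGB2GRAY)
for r in(190,205): 
    x=np.where(g[r,195:400]<60)[0]+195; print(x.min(),x.max())
    x=np.where(g[r,100:236]>170)[0]+100; print('plate',x.min() if len(x) else None)
```

```text
t 12.32 q [-0.33  0.25  1.69  0.    1.2  -0.51] tcp [ 0.5713 -0.1432  0.2309] tip [ 0.5728 -0.1431  0.0449] yaw 10.2 z [ 0.008  0.    -1.   ] F [ 4.96  8.15 15.56] open 0.0009 gf 7.8
201 303
plate 148
201 302
plate 148
```

The dark patch now runs from column 201 to 303, centred on the fingers at 256, so the cover is moving with them. I'll go on dragging.

Emit:
arm_command(
  increments=[
    [0.003,-0.02,0,0,0,0],
    [0.006,-0.04,0,0,0,0],
    [0.009,-0.06,0,0,0,0],
    [0.01,-0.08,0,0,0,0],
    [0.011,-0.1,0,0,0,0],
  ],
)

```text
t: 13.0
tool_pos: [0.5514, -0.1458, 0.231]
orientation: [2.01, 2.403, 0.006]
force: [5.6, 0.2, 13.9]
opening: 0.0004
gripper_force: 7.0
```

Emit:
arm_command(
  increments=[
    [0,-0.025,0.0005,0,0,0],
    [0.001,-0.055,0.001,0,0,0],
    [0.001,-0.085,0.001,0,0,0],
    [0.002,-0.115,0.001,0,0,0],
    [0.002,-0.145,0.001,0,0,0],
  ],
)

```text
t: 13.62
tool_pos: [0.5228, -0.1504, 0.2309]
orientation: [2.011, 2.403, 0.007]
force: [5.6, 2.3, 15.4]
opening: 0.0002
gripper_force: 7.6
```

Emit:
arm_command(
  increments=[
    [0.002,-0.03,0,0,0,0],
    [0.003,-0.06,-0.001,0,0,0],
    [0.004,-0.09,-0.001,0,0,0],
    [0.004,-0.12,-0.001,0,0,0],
    [0.005,-0.15,-0.001,0,0,0],
  ],
)

```text
t: 14.25
tool_pos: [0.493, -0.1551, 0.231]
orientation: [2.01, 2.403, 0.006]
force: [6.1, 0.7, 14.3]
opening: 0.0006
gripper_force: 7.1
```

Emit:
arm_command(
  increments=[
    [0.001,-0.03,0,0,0,0],
    [0.002,-0.06,0,0,0,0],
    [0.003,-0.09,0,0,0,0],
    [0.004,-0.12,0,0,0,0],
    [0.004,-0.15,0,0,0,0],
  ],
)

```text
t: 14.88
tool_pos: [0.4633, -0.1598, 0.2309]
orientation: [2.01, 2.403, 0.005]
force: [6.3, 0.2, 14.1]
opening: 0.0006
gripper_force: 7.0
```

Emit:
arm_command(
  increments=[
    [0.001,-0.02,0,0,0,0],
    [0.001,-0.04,0,0,0,0],
    [0.001,-0.05,0,0,0,0],
    [0.002,-0.06,0,0,0,0],
    [0.002,-0.07,0,0,0,0],
  ],
)

```text
t: 15.5
tool_pos: [0.45, -0.1618, 0.2311]
orientation: [2.01, 2.402, 0.006]
force: [9.4, 1.4, 12.6]
opening: 0.0008
gripper_force: 6.2
```

Emit:
arm_command(
  increments=[
    [0,-0.005,0.002,0,0,0],
    [0,-0.01,0.002,0,0,0],
    [0,-0.015,0.002,0,0,0],
    [0,-0.02,0.002,0,0,0],
    [0,-0.025,0.002,0,0,0],
  ],
)

```text
t: 16.12
tool_pos: [0.4454, -0.1627, 0.231]
orientation: [2.009, 2.401, 0.007]
force: [10.1, 0.9, 13.7]
opening: 0.0003
gripper_force: 6.6
```

Run:
```python
from h import *
st()
c=cam("wrist");save(c,"w4.png")
```

```text
t 16.12 q [-0.46 -0.06  2.01  0.    1.18 -0.64] tcp [ 0.4454 -0.1627  0.231 ] tip [ 0.4475 -0.1633  0.045 ] yaw 10.2 z [ 0.011 -0.003 -1.   ] F [10.07  0.89 13.71] open 0.0003 gf 6.6
```

View pics/w4.png

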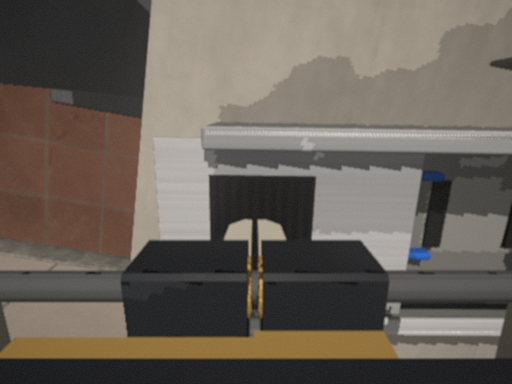

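The patch spans columns 210–315, now ahead of the fingers, and the drag force has risen to 10 N, so the cover should be at its stop. I'll lift off and measure its opening.

Emit:
arm_command(
  increments=[
    [0,0.01,-0.02,0,0,0],
    [0,0.01,-0.2,0,0,0],
    [0,0.01,-0.5,0,0,0],
    [0,0.01,-0.6,0,0,0],
    [0,0.01,-0.6,0,0,0],
  ],
)

```text
t: 16.8
tool_pos: [0.4445, -0.1617, 0.3486]
orientation: [2.014, 2.407, 0.001]
force: [-0.0, -0.4, 0.4]
opening: 0.0006
gripper_force: 0.0
```

Run:
```python
from h import *
np.set_printoptions(precision=4,suppress=True)
st()
c=cam("wrist");save(c,"w5.png")
g=cv2.cvtColor(c["image"],cv2.COLOR_RGB2GRAY);m=np.zeros_like(g);m[120:250,190:340]=(g<60)[120:250,190:340]*255
k=max(cv2.findContours(m,cv2.RETR_EXTERNAL,cv2.CHAIN_APPROX_NONE)[0],key=cv2.contourArea);print(cv2.boundingRect(k))
r=cv2.minAreaRect((onz(c,k.reshape(-1,2),.045)[:,:2]*1000).astype(np.float32));print(r)
u=np.array([np.cos(np.radians(9.5)),np.sin(np.radians(9.5))]);print("open mm",(np.array([583.7,-140.6])-r[0])@u)
hsv=cv2.cvtColor(c["image"],cv2.COLOR_RGB2HSV);b=cv2.inRange(hsv,(105,150,60),(130,255,255))
for k in cv2.findContours(b,cv2.RETR_EXTERNAL,cv2.CHAIN_APPROX_NONE)[0]:
    if cv2.contourArea(k)>8: print("blue",cv2.boundingRect(k),onz(c,[k.reshape(-1,2).mean(0)],.016))
```

```text
t 16.8 q [-0.46 -0.19  1.9  -0.    1.42 -0.63] tcp [ 0.4445 -0.1617  0.3486] tip [ 0.445  -0.1619  0.1626] yaw 10.2 z [ 0.003 -0.001 -1.   ] F [-0.   -0.37  0.45] open 0.0006 gf 0.0
(231, 153, 61, 69)
((450.73846435546875, -162.3675537109375), (57.30084228515625, 68.24784088134766), 9.130232810974121)
open mm 134.73073078991453
blue (431, 206, 23, 6) [[ 0.6512 -0.1575  0.016 ]]
blue (353, 204, 18, 6) [[ 0.5649 -0.1713  0.016 ]]
blue (462, 170, 13, 27) [[ 0.6695 -0.1256  0.016 ]]
blue (440, 154, 24, 5) [[ 0.6424 -0.1009  0.016 ]]
blue (369, 153, 8, 4) [[ 0.5613 -0.1141  0.016 ]]
```

View pics/w5.png

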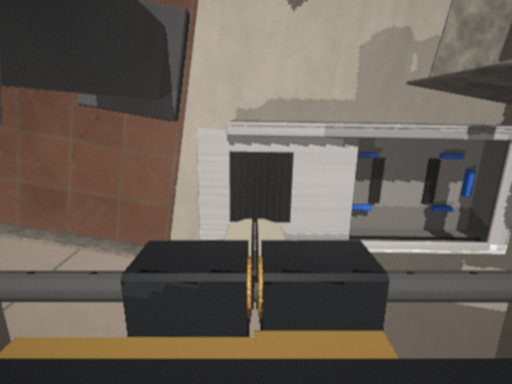

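The cover is retracted: its front edge sticks out at column 198, the patch front edge at 231 is level with the rail end at 228, and blue stops show at columns 353–475. I'll look straight down into the well to fix the bed and the box frame.

Emit:
arm_command(
  increments=[
    [0,0.2,-0.05,0,0,0],
    [0,0.4,-0.08,0,0,0],
    [0,0.6,-0.08,0,0,0],
    [0,0.65,-0.08,0,0,0],
    [0,0.65,-0.08,0,0,0],
  ],
)

```text
t: 17.48
tool_pos: [0.5715, -0.1383, 0.3607]
orientation: [-2.013, -2.407, 0.003]
force: [-0.9, -0.2, 0.5]
opening: 0.0008
gripper_force: 0.0
```

Run:
```python
from h import *
np.set_printoptions(precision=4,suppress=True)
st()
c=cam("wrist");save(c,"w6.png")
hsv=cv2.cvtColor(c["image"],cv2.COLOR_RGB2HSV);b=cv2.inRange(hsv,(100,130,50),(130,255,255))
for k in cv2.findContours(b,cv2.RETR_EXTERNAL,cv2.CHAIN_APPROX_NONE)[0]:
    if cv2.contourArea(k)>8: print("blue",cv2.boundingRect(k),np.round(cv2.boxPoints(cv2.minAreaRect((onz(c,k.reshape(-1,2),.016)[:,:2]*1000).astype(np.float32))),1).tolist())
c5=cv2.imread("pics/w5.png")
```

```text
t 17.48 q [-0.32  0.12  1.58 -0.    1.45 -0.5 ] tcp [ 0.5715 -0.1383  0.3607] tip [ 0.5708 -0.1381  0.1747] yaw 10.2 z [-0.004  0.001 -1.   ] F [-0.91 -0.18  0.49] open 0.0008 gf 0.0
blue (315, 204, 20, 6) [[642.0999755859375, -155.6999969482422], [643.0999755859375, -161.60000610351562], [664.2999877929688, -157.8000030517578], [663.2999877929688, -152.0]]
blue (237, 203, 18, 6) [[555.4000244140625, -170.10000610351562], [556.5, -175.89999389648438], [575.2999877929688, -172.5], [574.2999877929688, -166.6999969482422]]
blue (344, 170, 8, 26) [[665.7999877929688, -112.0999984741211], [670.7000122070312, -140.0], [677.4000244140625, -138.8000030517578], [672.4000244140625, -110.9000015258789]]
blue (225, 168, 3, 25) [[536.2000122070312, -133.0], [540.2999877929688, -159.8000030517578], [542.5, -159.5], [538.4000244140625, -132.60000610351562]]
blue (319, 154, 20, 5) [[633.5999755859375, -100.0999984741211], [634.4000244140625, -104.30000305175781], [654.7000122070312, -100.69999694824219], [653.9000244140625, -96.4000015258789]]
blue (238, 153, 18, 5) [[547.4000244140625, -112.80000305175781], [547.7999877929688, -117.0999984741211], [566.0999755859375, -115.5], [565.7000122070312, -111.19999694824219]]
```

View pics/w6.png

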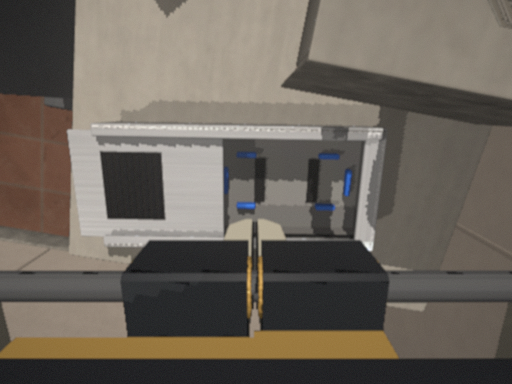

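The stops give the bed centre directly: side stops at columns 237–339, rear stop at 344–352, front stop at 225. That puts the bed near (0.605, −0.136) with yaw about 9.2°, and the cover about 143 mm open. Next is the stone.

Run:
```python
from h import *
np.set_printoptions(precision=4,suppress=True)
c=cam("wrist");print("corner",onz(c,[(283,83)],.176),"tip px",proj(c,[(.5708,-.1381,.1747)]))
inc([((.52,-.03,.34),-10,0),((.45,.065,.32),-44.3,0)],0)
```

```text
corner [[ 0.5697 -0.0523  0.176 ]] tip px [[255.9316 233.9116]]
(0.52, -0.03, 0.34) [0.58, -0.155, 0.11, -0.001, -0.0, 0.112]
(0.45, 0.065, 0.32) [1.109, -0.415, 0.211, -0.001, 0.0, 0.302]
```

Emit:
arm_command(
  increments=[
    [0.25,-0.07,0.05,0,0,0.05],
    [0.5,-0.15,0.1,0,0,0.11],
    [0.75,-0.25,0.15,0,0,0.17],
    [0.95,-0.35,0.2,0,0,0.23],
    [1.0,-0.4,0.2,0,0,0.29],
  ],
  fingers=-1,
)

```text
t: 18.2
tool_pos: [0.4553, 0.0455, 0.3218]
orientation: [-2.87, -1.275, 0.003]
force: [0.2, -0.4, 1.2]
opening: 0.046
gripper_force: 0.0
```

Emit:
arm_command(
  increments=[
    [0,0,0,0,0,0.02],
    [0,0,0,0,0,0.02],
    [0,0,0,0,0,0.02],
    [0,0,0,0,0,0.02],
    [0,0,0,0,0,0.02],
  ],
)

```text
t: 18.82
tool_pos: [0.458, 0.044, 0.3231]
orientation: [-2.907, -1.192, 0.0]
force: [0.5, -0.1, 0.2]
opening: 0.0919
gripper_force: 0.0
```

```bash
cat > stone.py <<'E'
from h import *
np.set_printoptions(precision=4,suppress=True)
st()
c=cam("wrist");save(c,"w7.png")
hsv=cv2.cvtColor(c["image"],cv2.COLOR_RGB2HSV);b=cv2.inRange(hsv,(3,110,60),(22,255,255));b[235:]=0
k=max(cv2.findContours(b,cv2.RETR_EXTERNAL,cv2.CHAIN_APPROX_NONE)[0],key=cv2.contourArea);print(cv2.boundingRect(k),np.round(cv2.boxPoints(cv2.minAreaRect(k))).tolist())
r=cv2.minAreaRect((onz(c,k.reshape(-1,2),.026)[:,:2]*1000).astype(np.float32));print(r,cv2.boxPoints(r).tolist())
E
python3 stone.py
```

```text
t 18.82 q [-0.02 -0.2   1.96 -0.    1.38  0.78] tcp [0.458  0.044  0.3231] tip [0.4579 0.044  0.1371] yaw -45.4 z [-0. -0. -1.] F [ 0.48 -0.13  0.18] open 0.0919 gf 0.0
(204, 72, 53, 132) [[204.0, 72.0], [254.0, 71.0], [257.0, 203.0], [207.0, 204.0]]
((473.7315673828125, 90.126220703125), (118.72723388671875, 43.36073303222656), 45.84425354003906) [[416.8236389160156, 62.638641357421875], [447.9327697753906, 32.433074951171875], [530.6395263671875, 117.61380004882812], [499.5303649902344, 147.81936645507812]]
```

View pics/w7.png

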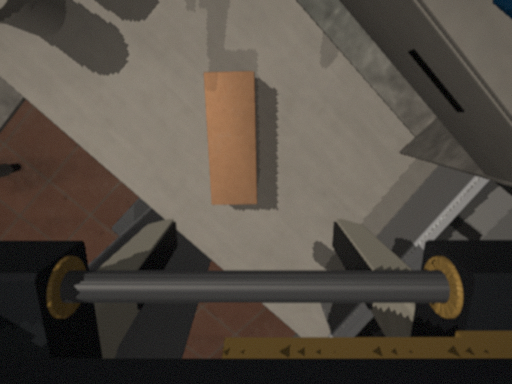

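The stone lies at pixels (204–257, 72–204), centred at (0.4737, 0.090) m with yaw 45.8°. That agrees with the top view, and its size is right.

Run:
```python
from h import *
inc([((.4542,.0697,.10),-44.2,20),((.4542,.0697,.0235),-44.2,20)],.167)
b=(np.array([.4542,.0697,.10])-.167*Rt(-44.2,20)[:,2],Rt(-44.2,20));inc([((.4542,.0697,.0235),-44.2,20)],.167,b)
```

```text
(0.4542, 0.0697, 0.1) [-0.209, -0.098, 0.331, 0.001, 0.111, -0.007]
(0.4542, 0.0697, 0.0235) [-0.209, -0.098, 0.713, 0.001, 0.111, -0.007]
(0.4542, 0.0697, 0.0235) [-0.131, 0.0, 0.359, 0.0, 0.0, 0.0]
```

Emit:
arm_command(
  increments=[
    [-0.1,-0.05,0.15,0,0.05,-0.007],
    [-0.21,-0.1,0.33,0,0.111,-0.007],
    [-0.21,-0.1,0.33,0,0.111,-0.007],
    [-0.21,-0.1,0.33,0,0.111,-0.007],
    [-0.21,-0.1,0.33,0,0.111,-0.007],
  ],
)

```text
t: 19.5
tool_pos: [0.4169, 0.0289, 0.2612]
orientation: [-2.738, -1.161, -0.49]
force: [0.7, 0.2, 0.5]
opening: 0.0931
gripper_force: 0.0
```

Run:
```python
from h import *
st()
inc([((.4542,.0697,.0235),-44.2,20)],.167)
```

```text
t 19.5 q [-0.18 -0.41  2.27  0.32  1.1   0.46] tcp [0.4169 0.0289 0.2612] tip [0.4624 0.0736 0.0865] yaw -44.1 z [ 0.245  0.24  -0.939] F [0.66 0.24 0.51] open 0.0931 gf 0.0
(0.4542, 0.0697, 0.0235) [-0.147, -0.012, 0.376, 0.003, -0.0, 0.001]
```

Emit:
arm_command(
  increments=[
    [-0.04,0,0.1,0.003,0,0.001],
    [-0.08,-0.01,0.2,0.003,0,0.001],
    [-0.12,-0.01,0.3,0.003,0,0.001],
    [-0.147,-0.012,0.376,0.003,0,0.001],
    [-0.147,-0.012,0.376,0.003,0,0.001],
  ],
)

```text
t: 20.12
tool_pos: [0.4137, 0.0292, 0.1783]
orientation: [-2.73, -1.156, -0.48]
force: [0.2, 0.3, 0.5]
opening: 0.093
gripper_force: 0.1
```

Run:
```python
from h import *
st()
inc([((.4542,.0697,.0235),-44.2,20)],.167)
```

```text
t 20.12 q [-0.19 -0.25  2.32  0.37  0.92  0.38] tcp [0.4137 0.0292 0.1783] tip [0.4575 0.0754 0.0036] yaw -44.1 z [ 0.236  0.248 -0.94 ] F [0.19 0.32 0.47] open 0.093 gf 0.1
(0.4542, 0.0697, 0.0235) [0.004, 0.004, -0.01, -0.001, -0.0, 0.0]
```

Emit:
arm_command(
  increments=[
    [0.004,0.004,-0.01,0,0,0],
    [0.004,0.004,-0.01,0,0,0],
    [0.004,0.004,-0.01,0,0,0],
    [0.004,0.004,-0.01,0,0,0],
    [0.004,0.004,-0.01,0,0,0],
  ],
  fingers=1,
  force=45,
)

```text
t: 20.75
tool_pos: [0.4117, 0.0284, 0.1786]
orientation: [-2.73, -1.152, -0.477]
force: [1.0, -0.5, -1.5]
opening: 0.0473
gripper_force: 0.8
```

Emit:
arm_command(
  increments=[
    [0,0,0,0,0,0],
    [0,0,0,0,0,0],
    [0,0,0,0,0,0],
    [0,0,0,0,0,0],
    [0,0,0,0,0,0],
  ],
)

```text
t: 21.38
tool_pos: [0.4117, 0.0285, 0.1786]
orientation: [-2.73, -1.152, -0.477]
force: [0.7, -2.1, -0.8]
opening: 0.0439
gripper_force: 44.8
```

Run:
```python
from h import *
st()
inc([((.4542,.0697,.06),-44.2,20),((.4542,.0697,.12),-44.2,20),((.48,.03,.14),-60,20)],.167)
```

```text
t 21.38 q [-0.19 -0.26  2.32  0.37  0.92  0.38] tcp [0.4117 0.0285 0.1786] tip [0.4553 0.0748 0.0037] yaw -44.2 z [ 0.234  0.249 -0.94 ] F [ 0.7  -2.11 -0.83] open 0.0439 gf 44.8
(0.4542, 0.0697, 0.06) [0.075, 0.007, -0.177, -0.002, 0.0, -0.0]
(0.4542, 0.0697, 0.12) [0.178, 0.006, -0.459, -0.002, 0.0, -0.0]
(0.48, 0.03, 0.14) [0.173, 0.158, -0.568, -0.032, 0.0, 0.082]
```

Emit:
arm_command(
  increments=[
    [0.02,0,-0.05,0,0,0],
    [0.06,0.005,-0.15,0,0,0],
    [0.1,0.005,-0.26,0,0,0],
    [0.14,0.005,-0.36,0,0,0],
    [0.178,0.005,-0.459,0,0,0],
  ],
)

```text
t: 22.0
tool_pos: [0.4138, 0.0292, 0.2778]
orientation: [-2.729, -1.152, -0.475]
force: [0.1, -0.2, -3.8]
opening: 0.0438
gripper_force: 44.8
```

Run:
```python
from h import *
st()
inc([((.49,.0,.14),-60,20),((.50,-.08,.15),-80.8,20),((.53,-.147,.15),-80.8,20)],.167)
```

```text
t 22.0 q [-0.19 -0.43  2.25  0.32  1.15  0.48] tcp [0.4138 0.0292 0.2778] tip [0.4571 0.0756 0.1029] yaw -44.1 z [ 0.233  0.249 -0.94 ] F [ 0.09 -0.23 -3.76] open 0.0438 gf 44.8
(0.49, 0.0, 0.14) [-0.074, 0.296, -0.131, -0.032, 0.001, 0.082]
(0.5, -0.08, 0.15) [-0.251, 0.518, -0.25, -0.072, 0.001, 0.191]
(0.53, -0.147, 0.15) [-0.377, 0.859, -0.299, -0.072, 0.001, 0.191]
```

Emit:
arm_command(
  increments=[
    [-0.04,0.15,-0.07,-0.016,0,0.041],
    [-0.07,0.3,-0.13,-0.032,0,0.082],
    [-0.16,0.41,-0.19,-0.052,0,0.135],
    [-0.25,0.52,-0.25,-0.072,0,0.191],
    [-0.31,0.7,-0.28,-0.072,0,0.191],
  ],
)

```text
t: 22.62
tool_pos: [0.454, -0.1209, 0.299]
orientation: [-3.054, -0.249, -0.493]
force: [-4.8, 1.6, -2.3]
opening: 0.0597
gripper_force: 0.0
```

Run:
```python
from h import *
st()
inc([((.545,-.146,.15),-80.8,20),((.5762,-.1407,.13),-80.8,20)],.167)
```

```text
t 22.62 q [-0.45 -0.3   2.11  0.22  1.08  0.88] tcp [ 0.454  -0.1209  0.299 ] tip [ 0.5116 -0.1093  0.1225] yaw -80.6 z [ 0.31   0.062 -0.949] F [-4.77  1.55 -2.35] open 0.0597 gf 0.0
(0.545, -0.146, 0.15) [0.148, 0.197, 0.005, -0.004, 0.009, 0.0]
(0.5762, -0.1407, 0.13) [0.267, 0.197, 0.15, -0.004, 0.009, 0.0]
```

Run:
```python
from h import *
st()
w=cam("wrist")["image"];s=cam("scene")["image"]
cv2.imwrite("pics/m1.png",cv2.resize(np.hstack([w,s])[:,:,::-1],(800,300)))
```

```text
t 22.62 q [-0.45 -0.3   2.11  0.22  1.08  0.88] tcp [ 0.454  -0.1209  0.299 ] tip [ 0.5116 -0.1093  0.1225] yaw -80.6 z [ 0.31   0.062 -0.949] F [-4.77  1.55 -2.35] open 0.0597 gf 0.0
```

View pics/m1.png

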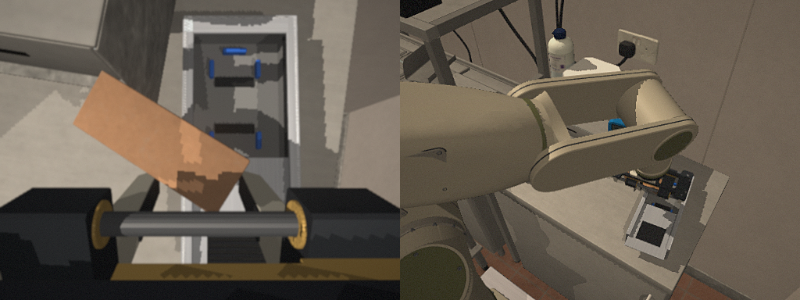

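The stone has twisted out of the grip: it sits askew at about (160,140) in the left half, and the grip force is zero. I'll locate it numerically now.

```bash
cat > loc.py <<'E'
from h import *
np.set_printoptions(precision=4,suppress=True)
def brown(c,ymax=384,th=(3,100,50)):
    hsv=cv2.cvtColor(c["image"],cv2.COLOR_RGB2HSV);b=cv2.inRange(hsv,th,(22,255,255));b[ymax:]=0
    return sorted(cv2.findContours(b,cv2.RETR_EXTERNAL,cv2.CHAIN_APPROX_NONE)[0],key=cv2.contourArea)[::-1]
def rects(c,k,zs):
    for z in zs:
        r=cv2.minAreaRect((onz(c,k.reshape(-1,2),z)[:,:2]*1000).astype(np.float32));b=cv2.boxPoints(r)
        e=b[1]-b[0] if np.linalg.norm(b[1]-b[0])>np.linalg.norm(b[2]-b[1]) else b[2]-b[1]
        print(" z",z,"c",np.round(r[0],1),"size",np.round(r[1],1),"yaw",round(np.degrees(np.arctan2(e[1],e[0]))%180,1))
if __name__=="__main__":
    st()
    for i in range(2):
        c=cam("wrist");save(c,"l%d.png"%i)
        for k in brown(c)[:2]:
            print(cv2.boundingRect(k),cv2.contourArea(k),cv2.approxPolyDP(k,5,True).reshape(-1,2).tolist());rects(c,k,(.026,.06,.1,.13))
    st()
E
python3 loc.py
```

```text
t 22.73 q [-0.45 -0.3   2.1   0.22  1.07  0.88] tcp [ 0.4603 -0.1255  0.306 ] tip [ 0.5221 -0.1157  0.1308] yaw -81.0 z [ 0.332  0.053 -0.942] F [-0.16 -1.16  1.02] open 0.0445 gf 0.0
(104, 330, 404, 29) 8863.5 [[507, 357], [476, 330], [116, 337], [104, 356]]
 z 0.026 c [ 424.8 -176.6] size [ 24.5 364.3] yaw 98.9
 z 0.06 c [ 437.5 -169.1] size [ 21.6 320.8] yaw 98.9
 z 0.1 c [ 452.5 -160.2] size [ 18.2 269.8] yaw 98.9
 z 0.13 c [ 463.7 -153.6] size [ 15.6 231.4] yaw 98.9
(143, 141, 156, 70) 8813.5 [[151, 144], [143, 193], [291, 209], [296, 146]]
 z 0.026 c [570.  -74.9] size [ 63.3 143.1] yaw 92.4
 z 0.06 c [565.4 -79.5] size [ 55.8 126. ] yaw 92.4
 z 0.1 c [559.9 -84.9] size [ 46.9 105.9] yaw 92.4
 z 0.13 c [555.9 -88.9] size [40.2 90.9] yaw 92.4
(85, 330, 403, 29) 8874.0 [[487, 357], [460, 330], [334, 330], [331, 337], [113, 336], [97, 338], [85, 356]]
 z 0.026 c [ 423.1 -158.9] size [ 24.6 365. ] yaw 98.9
 z 0.06 c [ 436.  -153.5] size [ 21.7 321.7] yaw 98.9
 z 0.1 c [ 451.1 -147.1] size [ 18.3 270.8] yaw 98.9
 z 0.13 c [ 462.5 -142.3] size [ 15.7 232.6] yaw 98.9
(150, 131, 138, 71) 7613.5 [[285, 137], [279, 131], [151, 152], [150, 200], [287, 192]]
 z 0.026 c [574.2 -71.3] size [ 60.3 134.2] yaw 103.9
 z 0.06 c [569.2 -76.3] size [ 53.1 118.3] yaw 103.9
 z 0.1 c [563.3 -82.1] size [44.7 99.6] yaw 103.9
 z 0.13 c [558.9 -86.4] size [38.4 85.6] yaw 103.9
t 22.82 q [-0.45 -0.3   2.1   0.22  1.07  0.88] tcp [ 0.4611 -0.1245  0.3081] tip [ 0.5237 -0.1148  0.1332] yaw -81.0 z [ 0.337  0.052 -0.94 ] F [-0.04  0.32  0.12] open 0.0291 gf 0.0
```

Emit:
arm_command(
  increments=[
    [0,0,-0.1,0,0,0],
    [0,0,-0.1,0,0,0],
    [0,0,-0.1,0,0,0],
    [0,0,-0.1,0,0,0],
    [0,0,-0.1,0,0,0],
  ],
  fingers=-1,
)

```text
t: 23.45
tool_pos: [0.4542, -0.1251, 0.3259]
orientation: [-3.06, -0.244, -0.536]
force: [0.8, 0.1, -0.1]
opening: 0.0747
gripper_force: 0.0
```

```bash
cat > loc2.py <<'E'
from loc import *
st()
C={}
for n in("wrist","top"):
    c=C[n]=cam(n);save(c,n+"_%d.png"%int(read_state()["t"]*10))
    for k in brown(c,330 if n=="wrist" else 384)[:3]:
        if cv2.contourArea(k)<60: continue
        m=cv2.moments(k);print(n,cv2.boundingRect(k),cv2.contourArea(k),np.round([m['m10']/m['m00'],m['m01']/m['m00']],1),cv2.approxPolyDP(k,4,True).reshape(-1,2).tolist());rects(c,k,(.026,.05,.08))
E
python3 loc2.py
```

```text
t 23.45 q [-0.46 -0.34  2.09  0.22  1.11  0.88] tcp [ 0.4542 -0.1251  0.3259] tip [ 0.5166 -0.1154  0.1509] yaw -80.9 z [ 0.336  0.052 -0.94 ] F [ 0.75  0.06 -0.15] open 0.0747 gf 0.0
wrist (177, 123, 65, 79) 3354.5 [210.4 164. ] [[239, 125], [225, 123], [177, 163], [178, 201], [241, 179]]
 z 0.026 c [574.5 -57.8] size [78.7 66.1] yaw 11.8
 z 0.05 c [570.7 -62.2] size [72.5 60.9] yaw 11.8
 z 0.08 c [565.8 -67.6] size [64.8 54.4] yaw 11.8
wrist (392, 255, 34, 65) 1028.5 [412.  287.4] [[402, 255], [392, 267], [410, 275], [414, 292], [409, 303], [397, 305], [414, 319], [423, 312], [425, 287], [417, 264]]
 z 0.026 c [ 482.5 -275. ] size [62.1 29.8] yaw 14.3
 z 0.05 c [ 485.8 -262.2] size [57.3 27.5] yaw 14.3
 z 0.08 c [ 490.  -246.3] size [51.2 24.6] yaw 14.3
wrist (84, 256, 32, 63) 882.0 [ 96.5 287. ] [[106, 256], [92, 264], [85, 286], [85, 306], [94, 318], [111, 304], [95, 298], [99, 274], [115, 269]]
 z 0.026 c [434.4  27.6] size [60.1 27.6] yaw 4.7
 z 0.05 c [441.6  16.5] size [55.4 25.4] yaw 4.7
 z 0.08 c [450.5   2.7] size [49.5 22.7] yaw 4.7
top (117, 310, 86, 48) 3675.5 [159.5 333.2] [[119, 310], [117, 354], [200, 357], [202, 313]]
 z 0.026 c [233.8 291.1] size [206.  107.8] yaw 89.9
 z 0.05 c [238.7 286.1] size [201.4 105.4] yaw 89.9
 z 0.08 c [244.8 279.9] size [195.7 102.4] yaw 89.9
top (250, 283, 90, 31) 2299.5 [292.5 298.2] [[250, 309], [328, 313], [339, 286], [297, 284], [294, 306], [294, 284], [251, 283]]
 z 0.026 c [325.9 -35.3] size [215.9  70.8] yaw 89.9
 z 0.05 c [328.7 -33. ] size [211.1  69.3] yaw 89.9
 z 0.08 c [332.3 -30.1] size [205.1  67.3] yaw 89.9
top (119, 280, 85, 31) 2229.0 [162.3 295.1] [[120, 290], [119, 307], [202, 310], [203, 282], [161, 281], [159, 287], [158, 281], [127, 280]]
 z 0.026 c [326.2 290.7] size [ 69.6 206.2] yaw 90.1
 z 0.05 c [329.  285.8] size [ 68.1 201.6] yaw 90.1
 z 0.08 c [332.6 279.6] size [ 66.2 195.8] yaw 90.1
```

Run:
```python
from h import *
inc([((.49,-.07,.39),-80.8,0)],0)
```

```text
(0.49, -0.07, 0.39) [0.316, -0.244, -0.226, 0.001, -0.11, -0.0]
```

Emit:
arm_command(
  increments=[
    [0.1,-0.08,-0.15,0,-0.03,0],
    [0.2,-0.16,-0.2,0,-0.07,0],
    [0.316,-0.244,-0.226,0,-0.11,0],
    [0.316,-0.244,-0.226,0,-0.11,0],
    [0.316,-0.244,-0.226,0,-0.11,0],
  ],
)

```text
t: 24.18
tool_pos: [0.4898, -0.0702, 0.3893]
orientation: [3.13, 0.25, 0.004]
force: [-0.1, -0.8, -0.2]
opening: 0.093
gripper_force: 0.0
```

```bash
cat > loc3.py <<'E'
from loc import *
import sys
st()
c=cam("wrist");f="n%d.npz"%int(read_state()["t"]*100);np.savez(f,**{k:c[k] for k in("image","K","D","T")});print(f)
hsv=cv2.cvtColor(c["image"],cv2.COLOR_RGB2HSV)
for k in brown(c,235)[:2]:
    if cv2.contourArea(k)<60: continue
    print(cv2.boundingRect(k),cv2.contourArea(k),cv2.approxPolyDP(k,3,True).reshape(-1,2).tolist());rects(c,k,(.026,.05,.08))
k=brown(c,235)[0];x,y,w,h=cv2.boundingRect(k)
x0,y0,x1,y1=max(x-70,0),max(y-50,0),min(x+w+70,512),min(y+h+50,384)
st_=5
for r in range(y0,y1,6):
    print("%3d "%r+"".join("B" if (3<=H<=22 and S>100 and V>50) else "u" if (100<=H<=130 and S>120) else " .:-=+*#"[V//32] for H,S,V in hsv[r,x0:x1:3]))
print(x0)
E
python3 loc3.py
```

```text
t 24.18 q [-0.25 -0.15  1.8  -0.    1.49  1.17] tcp [ 0.4898 -0.0702  0.3893] tip [ 0.4903 -0.0704  0.2033] yaw -80.9 z [ 0.003 -0.001 -1.   ] F [-0.07 -0.8  -0.16] open 0.093 gf 0.0
n2422.npz
(225, 74, 77, 60) 3539.0 [[299, 75], [290, 74], [225, 96], [227, 132], [300, 128]]
 z 0.026 c [567.3 -66.3] size [58.8 83.4] yaw 102.9
 z 0.05 c [566.7 -65.8] size [54.7 77.6] yaw 102.9
 z 0.08 c [565.9 -65.1] size [49.6 70.3] yaw 102.9
(31, 0, 20, 8) 88.5 [[31, 0], [35, 5], [50, 5], [45, 0]]
 z 0.026 c [629.4 172.2] size [ 6.3 19.1] yaw 98.9
 z 0.05 c [624.4 156.1] size [ 5.9 17.8] yaw 98.9
 z 0.08 c [618.2 136. ] size [ 5.3 16.1] yaw 98.9
 24 ---------------------------.....--------:.::::::...:::::::::-------:--:::
 30 --------------------------:.....---------.-:::::..uu:::::.::-::::::.uu...
 36 --------------------------.....:--------:.-:::::..uu::::::::::::::.uuu...
 42 --------------------------.....---------:.::::::..u::::::::::::::..uuu...
 48 -------------------------:.....---------:---=-:::::.              .......
 54 ----------=--------------:....:---------:==-=::::::.       .   .. .-
[... 947 characters left out ...]
========================BBBBBBBBBB-----:====............:--------::-----
138 ==================================------:++=-.............::::::::-:-::::
144 ==================================-------++=-::--------------------------
150 ==================================-------++=-::==========================
156 ==================================-------+=+--:==========================
162 =================================--------+=+---=====================-----
168 ==================================-------+==---===================-::::::
174 =================================--------+=+---===================:::::::
180 ==================================-------+==---==========================
155
```

```bash
cat > pnp.py <<'E'
from loc import *
import sys
def pnp(c,px):  # px: low-end A,B then high-end C,D (order round the face)
    px=np.array(px,float);obj=np.array([[-60,22,0],[-60,-22,0],[60,-22,0],[60,22,0]])/1000.
    for o in(obj,obj*[1,-1,1]):
        n,rv,tv,er=cv2.solvePnPGeneric(o,px,c["K"],c["D"],flags=cv2.SOLVEPNP_IPPE)
        for r,t,e in zip(rv,tv,er):
            Rw=c["T"][:3,:3]@cv2.Rodrigues(r)[0];tw=c["T"][:3,:3]@t.ravel()+c["T"][:3,3]
            if Rw[2,2]>0: print("err",round(float(e[0]),2),"corners",np.round((o@Rw.T+tw)*1000).tolist(),"long",np.round(Rw[:,0],3),"n",np.round(Rw[:,2],3),"elev",round(np.degrees(np.arcsin(Rw[2,0])),1),"yaw",round(np.degrees(np.arctan2(Rw[1,0],Rw[0,0])),1))
if __name__=="__main__":
    d=np.load(sys.argv[1]);c={k:d[k] for k in d}
    pnp(c,eval(sys.argv[2]))
    print(onz(c,[(225,132),(290,150),(277,150)],.056))
E
python3 pnp.py n2422.npz "[(225,96),(227,132),(300,128),(299,74)]"
```

```text
err 0.76 corners [[572.0, -21.0, -3.0], [529.0, -30.0, 1.0], [552.0, -101.0, 95.0], [595.0, -92.0, 91.0]] long [ 0.192 -0.591  0.783] n [-0.102  0.782  0.615] elev 51.6 yaw -72.0
err 5.78 corners [[574.0, -31.0, 117.0], [531.0, -40.0, 113.0], [556.0, -111.0, 19.0], [598.0, -102.0, 24.0]] long [ 0.207 -0.595 -0.777] n [ 0.091 -0.779  0.621] elev -51.0 yaw -70.8
[[ 0.5338 -0.0321  0.056 ]
 [ 0.5262 -0.1011  0.056 ]
 [ 0.5241 -0.0878  0.056 ]]
```

The face-corner fit is consistent with the text: the low end is on the counter near (0.55, −0.025), the high end is up at z ≈ 0.09, and the stone leans on the left rail. On the swing its far end must have caught the cabinet. I'll grip it by its raised end.

Run:
```python
from h import *
inc([((.535,-.11,.15),-35,0),((.5735,-.103,.13),10,0)],.167)
```

```text
(0.535, -0.11, 0.15) [0.193, 0.231, 0.363, 0.001, -0.0, -0.255]
(0.5735, -0.103, 0.13) [0.388, 0.226, 0.463, 0.001, -0.0, -0.505]
```

Emit:
arm_command(
  increments=[
    [0.08,0.05,0,0,0,-0.055],
    [0.15,0.1,0,0,0,-0.11],
    [0.2,0.15,0,0,0,-0.165],
    [0.25,0.2,0,0,0,-0.22],
    [0.3,0.226,0,0,0,-0.275],
  ],
)

```text
t: 24.85
tool_pos: [0.5558, -0.1066, 0.3901]
orientation: [2.734, 1.541, 0.003]
force: [0.2, -0.4, 0.0]
opening: 0.0927
gripper_force: 0.0
```

Run:
```python
from h import *
st();inc([((.5735,-.103,.13),10,0)],.167)
```

```text
t 24.85 q [-0.28  0.04  1.61 -0.    1.49  0.26] tcp [ 0.5558 -0.1066  0.3901] tip [ 0.5563 -0.1069  0.2041] yaw -31.2 z [ 0.003 -0.002 -1.   ] F [ 0.21 -0.44  0.05] open 0.0927 gf 0.0
(0.5735, -0.103, 0.13) [0.061, 0.065, 0.466, 0.001, 0.0, -0.229]
```

Emit:
arm_command(
  increments=[
    [0.02,0.02,0,0,0,-0.055],
    [0.04,0.04,0,0,0,-0.11],
    [0.06,0.065,0.05,0,0,-0.165],
    [0.06,0.065,0.15,0,0,-0.229],
    [0.06,0.065,0.25,0,0,-0.229],
  ],
)

```text
t: 25.48
tool_pos: [0.573, -0.1027, 0.3396]
orientation: [2.023, 2.399, 0.001]
force: [0.5, -0.3, 0.7]
opening: 0.0929
gripper_force: 0.0
```

```bash
cat > l4.py <<'E'
from loc import *
st();inc([((.5735,-.103,.08),10,0)],.167)
c=cam("wrist");k=brown(c,300)[0];print(cv2.contourArea(k),cv2.approxPolyDP(k,3,True).reshape(-1,2).tolist())
np.savez("n3.npz",**{k:c[k] for k in("image","K","D","T")})
d=np.array([[571,-21,0],[529,-30,0],[552,-101,95],[595,-92,91]])/1000.;print("pred",np.round(proj(c,d)).tolist())
E
python3 l4.py
```

```text
t 25.48 q [-0.27  0.12  1.62 -0.    1.4  -0.43] tcp [ 0.573  -0.1027  0.3396] tip [ 0.5736 -0.103   0.1536] yaw 9.7 z [ 0.003 -0.002 -1.   ] F [ 0.53 -0.34  0.68] open 0.0929 gf 0.0
(0.5735, -0.103, 0.08) [-0.001, 0.001, 0.463, 0.001, 0.001, -0.002]
5181.0 [[264, 101], [222, 104], [226, 202], [284, 197], [285, 186]]
pred [[265.0, 100.0], [223.0, 102.0], [228.0, 198.0], [284.0, 194.0]]
```

Emit:
arm_command(
  increments=[
    [0,0,0.12,0,0,0],
    [0,0,0.24,0,0,0],
    [0,0,0.36,0,0,0],
    [0,0,0.44,0,0,0],
    [0,0,0.463,0,0,0],
  ],
)

```text
t: 26.15
tool_pos: [0.5734, -0.1021, 0.2467]
orientation: [2.025, 2.4, -0.001]
force: [-0.4, 0.6, 1.4]
opening: 0.0933
gripper_force: 0.0
```

Emit:
arm_command(
  increments=[
    [0,0,0,0,0,0],
    [0,0,0,0,0,0],
    [0,0,0,0,0,0],
    [0,0,0,0,0,0],
    [0,0,0,0,0,0],
  ],
  fingers=1,
  force=45,
)

```text
t: 26.78
tool_pos: [0.5741, -0.102, 0.2481]
orientation: [2.021, 2.401, -0.0]
force: [-2.2, -1.1, 1.5]
opening: 0.0477
gripper_force: 1.0
```

Emit:
arm_command(
  increments=[
    [0,0,0,0,0,0],
    [0,0,0,0,0,0],
    [0,0,0,0,0,0],
    [0,0,0,0,0,0],
    [0,0,0,0,0,0],
  ],
)

```text
t: 27.4
tool_pos: [0.5741, -0.1019, 0.2479]
orientation: [2.021, 2.401, 0.0]
force: [1.6, 0.5, -1.5]
opening: 0.0444
gripper_force: 44.1
```

Emit:
arm_command(
  increments=[
    [0,-0.01,-0.05,0,0,0],
    [0,-0.03,-0.12,0,0,0],
    [0,-0.06,-0.2,0,0,0],
    [0,-0.1,-0.28,0,0,0],
    [0,-0.15,-0.35,0,0,0],
  ],
)

```text
t: 28.02
tool_pos: [0.5439, -0.1071, 0.3197]
orientation: [2.021, 2.4, 0.001]
force: [0.1, 0.3, -3.3]
opening: 0.0443
gripper_force: 44.3
```

Run:
```python
from pnp import *
st()
c=cam("wrist");np.savez("n4.npz",**{k:c[k] for k in("image","K","D","T")})
k=brown(c,300)[0];print(cv2.contourArea(k),cv2.approxPolyDP(k,4,True).reshape(-1,2).tolist())
inc([((.44,-.06,.15),10,0)],.167)
```

```text
t 28.02 q [-0.29  0.06  1.72 -0.    1.36 -0.46] tcp [ 0.5439 -0.1071  0.3197] tip [ 0.5445 -0.1075  0.1337] yaw 9.8 z [ 0.003 -0.002 -1.   ] F [ 0.07  0.3  -3.32] open 0.0443 gf 44.3
13585.5 [[270, 102], [209, 104], [206, 266], [306, 258], [308, 241]]
(0.44, -0.06, 0.15) [0.322, -0.47, 0.02, 0.001, 0.001, -0.001]
```

Run:
```python
from pnp import *
d=np.load("n4.npz");c={k:d[k] for k in d};pnp(c,[(270,102),(209,104),(206,266),(306,257)])
inc([((.46,-.09,.17),10,0),((.43,-.03,.17),-20,0),((.43,.02,.17),-60,0)],.167)
```

```text
err 0.92 corners [[543.0, -30.0, 79.0], [500.0, -39.0, 82.0], [522.0, -107.0, 178.0], [565.0, -98.0, 175.0]] long [ 0.19  -0.567  0.802] n [-0.118  0.797  0.592] elev 53.3 yaw -71.5
err 18.63 corners [[547.0, -30.0, 192.0], [504.0, -40.0, 191.0], [528.0, -136.0, 123.0], [571.0, -126.0, 124.0]] long [ 0.197 -0.8   -0.567] n [ 0.111 -0.556  0.824] elev -34.5 yaw -76.2
(0.46, -0.09, 0.17) [0.157, -0.397, -0.079, 0.001, 0.001, -0.001]
(0.43, -0.03, 0.17) [0.478, -0.494, -0.081, 0.002, 0.001, 0.166]
(0.43, 0.02, 0.17) [0.724, -0.451, -0.081, 0.002, 0.0, 0.388]
```

Emit:
arm_command(
  increments=[
    [0,-0.1,-0.05,0,0,0],
    [0.05,-0.25,-0.08,0,0,0.02],
    [0.13,-0.4,-0.08,0,0,0.05],
    [0.3,-0.5,-0.08,0,0,0.1],
    [0.45,-0.53,-0.08,0,0,0.15],
  ],
)

```text
t: 28.7
tool_pos: [0.4231, -0.0358, 0.3338]
orientation: [2.532, 1.855, 0.001]
force: [1.2, 0.7, -3.7]
opening: 0.0445
gripper_force: 44.5
```

Run:
```python
from pnp import *
st()
inc([((.43,.03,.15),-60,0),((.43,.03,.12),-60,15),((.43,.03,.085),-60,15)],.167)
```

```text
t 28.7 q [-0.2  -0.32  2.04 -0.    1.42  0.1 ] tcp [ 0.4231 -0.0358  0.3338] tip [ 0.4236 -0.0362  0.1478] yaw -17.5 z [ 0.003 -0.002 -1.   ] F [ 1.23  0.72 -3.71] open 0.0445 gf 44.5
(0.43, 0.03, 0.15) [0.324, -0.067, 0.083, 0.001, -0.0, 0.236]
(0.43, 0.03, 0.12) [0.165, -0.213, 0.262, -0.03, 0.079, 0.235]
(0.43, 0.03, 0.085) [0.165, -0.214, 0.437, -0.03, 0.079, 0.235]
```

Emit:
arm_command(
  increments=[
    [0.08,-0.02,0,0,0,0.05],
    [0.16,-0.03,0.03,0,0,0.1],
    [0.24,-0.05,0.05,0,0,0.15],
    [0.3,-0.06,0.07,0,0,0.2],
    [0.324,-0.067,0.083,0,0,0.236],
  ],
)

```text
t: 29.32
tool_pos: [0.4306, 0.0301, 0.317]
orientation: [3.031, 0.816, 0.003]
force: [0.4, -0.7, -3.3]
opening: 0.044
gripper_force: 44.5
```

Run:
```python
from pnp import *
st()
inc([((.43,.03,.10),-60,20),((.43,.03,.08),-60,20),((.43,.03,.055),-60,20),((.43,.03,.035),-60,20),((.43,.03,.026),-60,20)],.167)
```

```text
t 29.32 q [-0.05 -0.29  2.04 -0.    1.38  1.  ] tcp [0.4306 0.0301 0.317 ] tip [0.4311 0.0298 0.131 ] yaw -59.9 z [ 0.002 -0.002 -1.   ] F [ 0.36 -0.72 -3.34] open 0.044 gf 44.5
(0.43, 0.03, 0.1) [-0.289, -0.003, 0.3, 0.001, 0.111, 0.001]
(0.43, 0.03, 0.08) [-0.289, -0.003, 0.4, 0.001, 0.111, 0.001]
(0.43, 0.03, 0.055) [-0.289, -0.003, 0.525, 0.001, 0.111, 0.001]
(0.43, 0.03, 0.035) [-0.289, -0.003, 0.625, 0.001, 0.111, 0.001]
(0.43, 0.03, 0.026) [-0.289, -0.004, 0.67, 0.001, 0.111, 0.001]
```

Emit:
arm_command(
  increments=[
    [-0.1,0,0.1,0,0.04,0],
    [-0.2,0,0.2,0,0.08,0],
    [-0.289,0,0.3,0,0.111,0],
    [-0.289,0,0.33,0,0.111,0],
    [-0.289,0,0.36,0,0.111,0],
  ],
)

```text
t: 29.95
tool_pos: [0.3818, -0.0, 0.2458]
orientation: [-2.906, -0.788, -0.514]
force: [1.1, 0.2, -3.8]
opening: 0.0445
gripper_force: 44.6
```

Run:
```python
from pnp import *
st()
inc([((.43,.03,.06),-60,20),((.43,.03,.03),-60,20),((.43,.03,.025),-60,20)],.167)
```

```text
t 29.95 q [-0.26 -0.56  2.39  0.28  1.06  0.68] tcp [ 0.3818 -0.      0.2458] tip [0.4372 0.0315 0.071 ] yaw -59.7 z [ 0.297  0.169 -0.94 ] F [ 1.08  0.2  -3.76] open 0.0445 gf 44.6
(0.43, 0.03, 0.06) [-0.051, -0.01, 0.135, 0.001, -0.0, 0.002]
(0.43, 0.03, 0.03) [-0.103, -0.011, 0.276, 0.001, -0.0, 0.002]
(0.43, 0.03, 0.025) [-0.111, -0.011, 0.299, 0.001, -0.0, 0.002]
```

Emit:
arm_command(
  increments=[
    [0,0,0.05,0,0,0],
    [0,0,0.1,0,0,0],
    [-0.01,0,0.16,0,0,0],
    [-0.02,0,0.22,0,0,0],
    [-0.04,0,0.275,0,0,0],
  ],
  force=12,
)

```text
t: 30.58
tool_pos: [0.3933, 0.0057, 0.1923]
orientation: [-2.905, -0.791, -0.518]
force: [-9.2, -5.7, 13.1]
opening: 0.0442
gripper_force: 12.0
```

Run:
```python
from pnp import *
st()
inc([((.44,.035,.025),-60,20)],.167)
c=cam("wrist");k=brown(c,300)[0];print(cv2.contourArea(k),cv2.approxPolyDP(k,4,True).reshape(-1,2).tolist())
```

```text
t 30.57 q [-0.23 -0.4   2.4   0.3   0.9   0.65] tcp [0.3933 0.0057 0.1923] tip [0.4491 0.0372 0.0176] yaw -59.6 z [ 0.3    0.169 -0.939] F [-9.16 -5.68 13.09] open 0.0442 gf 12.0
(0.44, 0.035, 0.025) [-0.027, -0.011, 0.045, 0.001, -0.001, 0.003]
11271.0 [[220, 145], [198, 269], [309, 270], [290, 147]]
```

Emit:
arm_command(
  increments=[
    [-0.005,0,0.01,0,0,0],
    [-0.01,0,0.02,0,0,0],
    [-0.015,0,0.03,0,0,0],
    [-0.02,0,0.04,0,0,0],
    [-0.025,0,0.045,0,0,0],
  ],
  force=8,
)

```text
t: 31.25
tool_pos: [0.3911, 0.005, 0.1811]
orientation: [-2.905, -0.79, -0.515]
force: [-4.3, -4.6, 4.1]
opening: 0.0438
gripper_force: 8.0
```

Emit:
arm_command(
  increments=[
    [0,0,0,0,0,0],
    [0,0,0,0,0,0],
    [0,0,0,0,0,0],
    [0,0,0,0,0,0],
    [0,0,0,0,0,0],
  ],
  fingers=-1,
)

```text
t: 31.88
tool_pos: [0.3896, 0.0049, 0.1802]
orientation: [-2.904, -0.788, -0.514]
force: [-0.4, 0.1, -0.3]
opening: 0.0892
gripper_force: 0.0
```

Emit:
arm_command(
  increments=[
    [0.05,0,-0.2,0,-0.03,0],
    [0.1,0,-0.4,0,-0.06,0],
    [0.15,0,-0.6,0,-0.1,0],
    [0.15,0,-0.65,0,-0.11,0],
    [0.15,0,-0.65,0,-0.11,0],
  ],
)

```text
t: 32.5
tool_pos: [0.3758, -0.0029, 0.3135]
orientation: [3.03, 0.822, 0.01]
force: [0.5, -0.2, -0.3]
opening: 0.0925
gripper_force: 0.0
```

Run:
```python
from pnp import *
st()
c=cam("wrist");np.savez("n5.npz",**{k:c[k] for k in("image","K","D","T")})
for k in brown(c,250)[:2]:
    print(cv2.contourArea(k),cv2.approxPolyDP(k,4,True).reshape(-1,2).tolist());rects(c,k,(.02,.026,.032))
st()
```

```text
t 32.5 q [-0.14 -0.47  2.19  0.    1.42  0.9 ] tcp [ 0.3758 -0.0029  0.3135] tip [ 0.3771 -0.003   0.1275] yaw -59.6 z [ 0.007 -0.    -1.   ] F [ 0.5  -0.16 -0.33] open 0.0925 gf 0.0
6904.5 [[229, 46], [232, 186], [276, 187], [281, 47]]
 z 0.02 c [430.9  28.6] size [121.3  44.4] yaw 30.3
 z 0.026 c [431.   28.7] size [118.6  43.4] yaw 30.3
 z 0.032 c [431.1  28.8] size [116.   42.4] yaw 30.3
2295.5 [[56, 94], [59, 98], [43, 128], [45, 138], [87, 161], [104, 121]]
 z 0.02 c [343.1 165.7] size [43.3 45.4] yaw 90.9
 z 0.026 c [345.1 162.8] size [42.3 44.4] yaw 90.9
 z 0.032 c [347.1 159.9] size [41.4 43.4] yaw 90.9
t 32.55 q [-0.15 -0.47  2.19  0.    1.42  0.9 ] tcp [ 0.3754 -0.0029  0.3124] tip [ 0.3765 -0.0028  0.1264] yaw -59.7 z [ 0.006  0.    -1.   ] F [-0.68  0.21 -0.03] open 0.093 gf 0.0
```

The stone now lies flat at (0.431, 0.029), yaw 30.3°, with the right size. I'll regrasp it with 12° of tilt, 28 mm off centre.

Run:
```python
from pnp import *
inc([((.4068,.0146,.09),-59.7,12),((.4068,.0146,.0235),-59.7,12)],.167)
```

```text
(0.4068, 0.0146, 0.09) [0.004, 0.003, 0.295, 0.001, 0.065, 0.0]
(0.4068, 0.0146, 0.0235) [0.003, 0.002, 0.628, 0.001, 0.065, 0.0]
```

Emit:
arm_command(
  increments=[
    [0,0,0.1,0,0.03,0],
    [0,0,0.2,0,0.065,0],
    [0,0,0.35,0,0.065,0],
    [0,0,0.5,0,0.065,0],
    [0,0,0.53,0,0.065,0],
  ],
)

```text
t: 33.17
tool_pos: [0.3739, -0.0028, 0.2035]
orientation: [-2.965, -0.803, -0.304]
force: [-1.2, 0.4, -0.6]
opening: 0.0931
gripper_force: 0.0
```

Run:
```python
from pnp import *
st();inc([((.4068,.0146,.023),-59.7,12)],.167)
```

```text
t 33.17 q [-0.22 -0.43  2.38  0.16  1.05  0.75] tcp [ 0.3739 -0.0028  0.2035] tip [0.4064 0.0165 0.0213] yaw -59.7 z [ 0.175  0.104 -0.979] F [-1.17  0.39 -0.63] open 0.0931 gf 0.0
(0.4068, 0.0146, 0.023) [-0.006, 0.008, 0.086, -0.0, 0.002, -0.0]
```

Emit:
arm_command(
  increments=[
    [0,0.008,0.03,0,0,0],
    [0,0.008,0.06,0,0,0],
    [0,0.008,0.084,0,0,0],
    [0,0.008,0.084,0,0,0],
    [0,0.008,0.084,0,0,0],
  ],
  fingers=1,
  force=50,
)

```text
t: 33.8
tool_pos: [0.3798, -0.0027, 0.1904]
orientation: [-2.967, -0.805, -0.312]
force: [0.4, -0.3, -0.1]
opening: 0.0477
gripper_force: 0.0
```

Emit:
arm_command(
  increments=[
    [0,0,0,0,0,0],
    [0,0,0,0,0,0],
    [0,0,0,0,0,0],
    [0,0,0,0,0,0],
    [0,0,0,0,0,0],
  ],
)

```text
t: 34.42
tool_pos: [0.3798, -0.0027, 0.1904]
orientation: [-2.967, -0.805, -0.312]
force: [-3.9, 1.4, 5.8]
opening: 0.0431
gripper_force: 50.0
```

Run:
```python
from pnp import *
st();s=read_state();Rm=R.from_rotvec(s["orientation"]).as_matrix();G=s["tool_pos"]+.167*Rm[:,2];u=np.array([np.cos(np.radians(30.3)),np.sin(np.radians(30.3))])
v=np.array([.431,.0287])-G[:2];print("G",G,"d",v@u,"lat",v@[-u[1],u[0]],"tilt",np.degrees(np.arccos(-Rm[2,2])))
inc([((.42,.0,.11),-59.7,12),((.43,-.07,.13),-70,12),((.46,-.13,.14),-80.8,12)],.167)
```

```text
t 34.42 q [-0.21 -0.38  2.37  0.16  1.    0.75] tcp [ 0.3798 -0.0027  0.1904] tip [0.4133 0.0163 0.0084] yaw -59.7 z [ 0.18   0.102 -0.978] F [-3.88  1.37  5.84] open 0.0431 gf 50.0
G [0.4098 0.0144 0.027 ] d 0.025476336250260037 lat 0.0016729557913030839 tilt 11.94774491717476
(0.42, 0.0, 0.11) [0.092, 0.091, -0.404, 0.001, 0.0, 0.0]
(0.43, -0.07, 0.13) [-0.015, 0.388, -0.528, -0.011, 0.0, 0.056]
(0.46, -0.13, 0.14) [-0.018, 0.691, -0.579, -0.024, 0.0, 0.115]
```

Emit:
arm_command(
  increments=[
    [0.01,0.01,-0.05,0,0,0],
    [0.03,0.03,-0.13,0,0,0],
    [0.05,0.05,-0.22,0,0,0],
    [0.07,0.07,-0.31,0,0,0],
    [0.09,0.09,-0.4,0,0,0],
  ],
)

```text
t: 35.05
tool_pos: [0.3892, -0.0177, 0.2726]
orientation: [-2.967, -0.805, -0.309]
force: [1.1, -0.6, -3.8]
opening: 0.0436
gripper_force: 50.0
```

Run:
```python
from pnp import *
st()
c=cam("wrist");k=brown(c,300)[0];print(cv2.contourArea(k),cv2.approxPolyDP(k,4,True).reshape(-1,2).tolist())
inc([((.43,-.07,.13),-70,12),((.46,-.14,.14),-80.8,12),((.52,-.148,.14),-80.8,12)],.167)
```

```text
t 35.05 q [-0.25 -0.48  2.28  0.15  1.2   0.75] tcp [ 0.3892 -0.0177  0.2726] tip [0.4225 0.0012 0.0906] yaw -59.7 z [ 0.179  0.102 -0.979] F [ 1.06 -0.61 -3.82] open 0.0436 gf 50.0
14864.0 [[214, 85], [215, 269], [293, 270], [294, 86]]
(0.43, -0.07, 0.13) [-0.11, 0.293, -0.114, -0.01, -0.0, 0.056]
(0.46, -0.14, 0.14) [-0.137, 0.64, -0.169, -0.023, -0.001, 0.115]
(0.52, -0.148, 0.14) [0.096, 0.826, -0.118, -0.023, -0.001, 0.115]
```

Emit:
arm_command(
  increments=[
    [-0.03,0.07,-0.04,-0.003,0,0.012],
    [-0.06,0.15,-0.08,-0.005,0,0.028],
    [-0.09,0.24,-0.11,-0.008,0,0.045],
    [-0.11,0.33,-0.13,-0.011,0,0.062],
    [-0.12,0.42,-0.14,-0.014,0,0.078],
  ],
)

```text
t: 35.72
tool_pos: [0.4069, -0.1057, 0.2947]
orientation: [-3.062, -0.427, -0.318]
force: [0.6, 0.5, -3.8]
opening: 0.0436
gripper_force: 50.0
```

Run:
```python
from pnp import *
st()
inc([((.46,-.145,.13),-80.8,12),((.52,-.148,.13),-80.8,12),((.58,-.1401,.12),-80.8,12)],.167)
```

```text
t 35.73 q [-0.44 -0.4   2.18  0.15  1.21  0.81] tcp [ 0.4069 -0.1057  0.2947] tip [ 0.4435 -0.0943  0.1127] yaw -74.1 z [ 0.197  0.061 -0.978] F [ 0.57  0.54 -3.79] open 0.0436 gf 50.0
(0.46, -0.145, 0.13) [0.027, 0.242, 0.011, -0.009, 0.001, 0.036]
(0.52, -0.148, 0.13) [0.306, 0.338, 0.069, -0.009, 0.001, 0.036]
(0.58, -0.1401, 0.12) [0.588, 0.383, 0.18, -0.009, 0.001, 0.036]
```

Emit:
arm_command(
  increments=[
    [0.01,0.08,0,-0.003,0,0.012],
    [0.02,0.16,0,-0.006,0,0.024],
    [0.03,0.24,0.01,-0.009,0,0.036],
    [0.13,0.29,0.03,-0.009,0,0.036],
    [0.25,0.33,0.05,-0.009,0,0.036],
  ],
)

```text
t: 36.35
tool_pos: [0.4747, -0.1549, 0.2946]
orientation: [-3.097, -0.252, -0.322]
force: [0.6, 0.9, -3.1]
opening: 0.0435
gripper_force: 50.0
```

Run:
```python
from pnp import *
st()
inc([((.555,-.144,.12),-80.8,12),((.5798,-.1401,.11),-80.8,12)],.167)
```

```text
t 36.35 q [-0.46 -0.16  1.98  0.13  1.15  0.9 ] tcp [ 0.4747 -0.1549  0.2946] tip [ 0.5125 -0.1485  0.1126] yaw -80.7 z [ 0.203  0.034 -0.979] F [ 0.57  0.94 -3.14] open 0.0435 gf 50.0
(0.555, -0.144, 0.12) [0.215, 0.011, 0.103, -0.0, 0.001, 0.0]
(0.5798, -0.1401, 0.11) [0.327, 0.012, 0.177, -0.0, 0.001, 0.0]
```

Emit:
arm_command(
  increments=[
    [0.08,0.005,0.04,0,0.001,0],
    [0.17,0.01,0.08,0,0.001,0],
    [0.26,0.012,0.13,0,0.001,0],
    [0.327,0.012,0.177,0,0.001,0],
    [0.327,0.012,0.177,0,0.001,0],
  ],
)

```text
t: 36.98
tool_pos: [0.5452, -0.1447, 0.2726]
orientation: [-3.095, -0.254, -0.325]
force: [-0.1, 0.0, -3.9]
opening: 0.0437
gripper_force: 50.0
```

```bash
cat > chk.py <<'E'
from pnp import *
st()
c=cam("wrist");np.savez("n6.npz",**{k:c[k] for k in("image","K","D","T")})
s=read_state();Rm=R.from_rotvec(s["orientation"]).as_matrix();G=s["tool_pos"]+.167*Rm[:,2];print("G",np.round(G,4))
k=brown(c,300)[0];print(cv2.contourArea(k),cv2.approxPolyDP(k,4,True).reshape(-1,2).tolist());rects(c,k,(G[2]-.003,G[2]-.001,))
hsv=cv2.cvtColor(c["image"],cv2.COLOR_RGB2HSV);b=cv2.inRange(hsv,(100,130,50),(130,255,255))
for k in cv2.findContours(b,cv2.RETR_EXTERNAL,cv2.CHAIN_APPROX_NONE)[0]:
    if cv2.contourArea(k)>8: print("blue",cv2.boundingRect(k),np.round(cv2.boxPoints(cv2.minAreaRect((onz(c,k.reshape(-1,2),.016)[:,:2]*1000).astype(np.float32))),1).tolist())
E
python3 chk.py
python3 - <<'E'
from pnp import *
inc([((.5798,-.1401,.06),-80.8,12),((.5798,-.1401,.045),-80.8,12),((.5798,-.1401,.036),-80.8,12)],.167)
E
```

```text
t 36.98 q [-0.39  0.05  1.83  0.12  1.09  0.97] tcp [ 0.5452 -0.1447  0.2726] tip [ 0.5833 -0.1381  0.0907] yaw -80.6 z [ 0.205  0.036 -0.978] F [-0.13  0.04 -3.89] open 0.0437 gf 50.0
G [ 0.5789 -0.1389  0.1096]
14941.5 [[215, 85], [214, 270], [294, 270], [294, 86]]
 z 0.1066099172975617 c [ 614.6 -131.9] size [98.8 44.9] yaw 9.5
 z 0.1086099172975617 c [ 614.6 -131.9] size [97.6 44.3] yaw 9.5
(0.5798, -0.1401, 0.06) [-0.048, 0.005, 0.243, -0.001, 0.0, 0.001]
(0.5798, -0.1401, 0.045) [-0.064, 0.005, 0.317, -0.001, 0.0, 0.001]
(0.5798, -0.1401, 0.036) [-0.073, 0.005, 0.361, -0.001, 0.0, 0.001]
```

Emit:
arm_command(
  increments=[
    [-0.012,0.007,0.06,0,0,0],
    [-0.024,0.007,0.12,0,0,0],
    [-0.036,0.007,0.18,0,0,0],
    [-0.048,0.007,0.243,0,0,0],
    [-0.055,0.007,0.28,0,0,0],
  ],
)

```text
t: 37.65
tool_pos: [0.5455, -0.1458, 0.2154]
orientation: [-3.096, -0.254, -0.325]
force: [0.8, -0.4, -3.2]
opening: 0.0437
gripper_force: 50.0
```

```bash
python3 chk.py
python3 - <<'E'
from pnp import *
inc([((.5798,-.1405,.043),-80.8,12),((.5798,-.1405,.036),-80.8,12)],.167)
E
```

```text
t 37.65 q [-0.39  0.12  1.87  0.13  0.98  0.95] tcp [ 0.5455 -0.1458  0.2154] tip [ 0.5836 -0.1392  0.0335] yaw -80.6 z [ 0.205  0.035 -0.978] F [ 0.77 -0.36 -3.19] open 0.0437 gf 50.0
G [ 0.5793 -0.1397  0.0513]
15012.5 [[214, 84], [215, 270], [292, 270], [295, 86]]
 z 0.04830999610288236 c [ 615.2 -132.9] size [100.   45.2] yaw 9.5
 z 0.050309996102882365 c [ 615.2 -132.9] size [98.8 44.6] yaw 9.5
blue (298, 108, 9, 34) [[643.0, -156.6999969482422], [643.7999877929688, -161.6999969482422], [664.4000244140625, -158.1999969482422], [663.5999755859375, -153.1999969482422]]
blue (209, 108, 3, 32) [[635.0999755859375, -100.30000305175781], [635.2999877929688, -101.5], [654.5999755859375, -98.5], [654.5, -97.19999694824219]]
(0.5798, -0.1405, 0.043) [-0.007, 0.002, 0.041, -0.001, 0.0, 0.001]
(0.5798, -0.1405, 0.036) [-0.015, 0.002, 0.075, -0.001, 0.0, 0.001]
```

Emit:
arm_command(
  increments=[
    [-0.003,0.006,0.015,0,0,0],
    [-0.006,0.006,0.03,0,0,0],
    [-0.009,0.006,0.045,0,0,0],
    [-0.012,0.006,0.06,0,0,0],
    [-0.014,0.006,0.07,0,0,0],
  ],
)

```text
t: 38.33
tool_pos: [0.5462, -0.147, 0.2024]
orientation: [-3.096, -0.255, -0.327]
force: [-0.4, -1.0, -3.7]
opening: 0.0436
gripper_force: 50.0
```

```bash
python3 chk.py
python3 - <<'E'
from pnp import *
inc([((.5798,-.1410,.0345),-80.8,12)],.167)
E
```

```text
t 38.33 q [-0.39  0.15  1.87  0.14  0.95  0.95] tcp [ 0.5462 -0.147   0.2024] tip [ 0.5846 -0.1406  0.0205] yaw -80.6 z [ 0.206  0.035 -0.978] F [-0.39 -1.02 -3.7 ] open 0.0436 gf 50.0
G [ 0.5805 -0.1411  0.0387]
14973.0 [[215, 84], [214, 268], [294, 269], [294, 85]]
 z 0.035739603569434286 c [ 616.2 -134.3] size [99.8 45. ] yaw 9.5
 z 0.03773960356943429 c [ 616.2 -134.3] size [98.5 44.5] yaw 9.5
blue (299, 104, 10, 36) [[643.5, -156.89999389648438], [644.4000244140625, -162.1999969482422], [664.7999877929688, -158.6999969482422], [663.9000244140625, -153.39999389648438]]
blue (203, 104, 9, 36) [[634.0999755859375, -100.5999984741211], [635.0999755859375, -105.30000305175781], [655.5, -101.19999694824219], [654.5, -96.5]]
blue (232, 78, 48, 6) [[669.5999755859375, -112.19999694824219], [674.0999755859375, -139.6999969482422], [677.0, -139.1999969482422], [672.5, -111.69999694824219]]
(0.5798, -0.141, 0.0345) [-0.007, -0.003, 0.02, -0.001, -0.0, 0.001]
```

Emit:
arm_command(
  increments=[
    [-0.001,0,0.005,0,0,0],
    [-0.002,0,0.01,0,0,0],
    [-0.003,0,0.014,0,0,0],
    [-0.004,0,0.018,0,0,0],
    [-0.004,0,0.018,0,0,0],
  ],
)

```text
t: 39.0
tool_pos: [0.5462, -0.1471, 0.1988]
orientation: [-3.096, -0.255, -0.327]
force: [0.2, 0.1, -3.0]
opening: 0.0436
gripper_force: 50.0
```

Emit:
arm_command(
  increments=[
    [0,0,0,0,0,0],
    [0,0,0,0,0,0],
    [0,0,0,0,0,0],
    [0,0,0,0,0,0],
    [0,0,0,0,0,0],
  ],
  fingers=-0.2,
)

```text
t: 39.62
tool_pos: [0.5463, -0.1471, 0.1989]
orientation: [-3.096, -0.255, -0.328]
force: [0.5, -0.6, 0.3]
opening: 0.0554
gripper_force: 0.0
```

```bash
python3 chk.py
python3 - <<'E'
from pnp import *
inc([((.5798,-.1410,.06),-80.8,12),((.5798,-.1410,.11),-80.8,12),((.54,-.148,.15),-80.8,8)],.167)
E
```

```text
t 39.62 q [-0.39  0.15  1.87  0.14  0.94  0.94] tcp [ 0.5463 -0.1471  0.1989] tip [ 0.5847 -0.1406  0.017 ] yaw -80.6 z [ 0.206  0.035 -0.978] F [ 0.49 -0.65  0.32] open 0.0554 gf 0.0
G [ 0.5807 -0.1413  0.0356]
14865.5 [[213, 85], [215, 269], [293, 270], [294, 86]]
 z 0.03259230713518113 c [ 615.9 -134.1] size [99.2 44.3] yaw 9.6
 z 0.03459230713518113 c [ 616.  -134.1] size [97.9 43.8] yaw 9.6
blue (231, 310, 48, 4) [[533.9000244140625, -133.6999969482422], [538.5, -161.60000610351562], [540.2999877929688, -161.3000030517578], [535.7000122070312, -133.39999389648438]]
blue (298, 252, 11, 19) [[566.2999877929688, -169.0], [567.2999877929688, -174.89999389648438], [578.0, -173.10000610351562], [577.0, -167.1999969482422]]
blue (202, 251, 11, 20) [[557.0, -112.4000015258789], [557.9000244140625, -118.30000305175781], [569.2999877929688, -116.5], [568.4000244140625, -110.5999984741211]]
blue (299, 103, 10, 37) [[643.0999755859375, -156.60000610351562], [643.9000244140625, -161.6999969482422], [664.5, -158.1999969482422], [663.5999755859375, -153.0]]
blue (202, 103, 9, 36) [[634.5, -100.30000305175781], [635.2000122070312, -105.0], [655.2999877929688, -101.80000305175781], [654.5999755859375, -97.19999694824219]]
blue (231, 76, 50, 8) [[668.5999755859375, -112.0999984741211], [673.2000122070312, -140.1999969482422], [677.2000122070312, -139.60000610351562], [672.5999755859375, -111.4000015258789]]
(0.5798, -0.141, 0.06) [0.023, -0.003, -0.12, -0.0, -0.0, 0.001]
(0.5798, -0.141, 0.11) [0.075, -0.003, -0.365, -0.0, -0.0, 0.001]
(0.54, -0.148, 0.15) [-0.023, -0.001, -0.6, -0.0, -0.023, 0.001]
```

Released with the stone between all four side stops. I'll withdraw straight up and check.

Emit:
arm_command(
  increments=[
    [0.008,0,-0.04,0,0,0],
    [0.02,0,-0.1,0,0,0],
    [0.04,0,-0.2,0,0,0],
    [0.07,0,-0.34,0,0,0],
    [0.08,0,-0.38,0,0,0],
  ],
)

```text
t: 40.3
tool_pos: [0.547, -0.1476, 0.2798]
orientation: [-3.097, -0.255, -0.334]
force: [-0.4, -0.9, -0.6]
opening: 0.0557
gripper_force: 0.0
```

Emit:
arm_command(
  increments=[
    [0,0,-0.1,0,-0.02,0],
    [-0.1,0,-0.2,0,-0.05,0],
    [-0.15,0,-0.3,0,-0.066,0],
    [-0.15,0,-0.35,0,-0.066,0],
    [-0.15,0,-0.35,0,-0.066,0],
  ],
)

```text
t: 40.92
tool_pos: [0.5031, -0.1544, 0.3393]
orientation: [-3.131, -0.257, -0.01]
force: [-0.9, 0.2, 0.3]
opening: 0.0557
gripper_force: 0.0
```

```bash
cat > fin.py <<'E'
from pnp import *
st()
c=cam("wrist")
k=brown(c,235)[0];print(cv2.contourArea(k),cv2.approxPolyDP(k,4,True).reshape(-1,2).tolist());rects(c,k,(.034,.042))
p=cv2.boxPoints(cv2.minAreaRect(k));p=p[np.argsort(p[:,1])];lo=p[2:][np.argsort(p[2:,0])];hi=p[:2][np.argsort(-p[:2,0])]
pnp(c,np.r_[lo,hi])
hsv=cv2.cvtColor(c["image"],cv2.COLOR_RGB2HSV);b=cv2.inRange(hsv,(100,130,50),(130,255,255))
for k in cv2.findContours(b,cv2.RETR_EXTERNAL,cv2.CHAIN_APPROX_NONE)[0]:
    if cv2.contourArea(k)>8: print("blue",cv2.boundingRect(k),np.round(onz(c,[k.reshape(-1,2).mean(0)],.016)[0],4))
E
python3 fin.py
```

```text
t 40.92 q [-0.4  -0.03  1.78  0.    1.39  1.01] tcp [ 0.5031 -0.1544  0.3393] tip [ 0.5042 -0.1543  0.1533] yaw -80.6 z [ 0.006  0.001 -1.   ] F [-0.91  0.19  0.31] open 0.0557 gf 0.0
6824.5 [[228, 0], [231, 140], [276, 140], [278, 0]]
 z 0.034 c [ 604.4 -136. ] size [117.8  44.6] yaw 9.6
 z 0.042 c [ 603.5 -136.2] size [114.5  43.4] yaw 9.6
err 0.06 corners [[545.0, -123.0, 63.0], [552.0, -166.0, 63.0], [667.0, -148.0, 32.0], [660.0, -104.0, 32.0]] long [ 0.953  0.156 -0.259] n [0.256 0.041 0.966] elev -15.0 yaw 9.3
err 3.1 corners [[541.0, -123.0, 20.0], [549.0, -167.0, 20.0], [652.0, -150.0, 79.0], [644.0, -107.0, 80.0]] long [0.859 0.137 0.494] n [-0.486 -0.089  0.87 ] elev 29.6 yaw 9.1
blue (282, 114, 5, 13) [ 0.57   -0.1714  0.016 ]
blue (283, 11, 7, 27) [ 0.6538 -0.158   0.016 ]
blue (221, 11, 6, 26) [ 0.6451 -0.1011  0.016 ]
```

Emit:
arm_command(
  increments=[
    [-0.1,0,-0.1,0,0,0],
    [-0.2,0,-0.15,0,0,0],
    [-0.3,0,-0.2,0,0,0],
    [-0.3,0,-0.2,0,0,0],
    [-0.3,0,-0.2,0,0,0],
  ],
)

```text
t: 41.6
tool_pos: [0.4436, -0.1641, 0.3777]
orientation: [-3.13, -0.257, -0.005]
force: [0.7, -0.2, -0.8]
opening: 0.0554
gripper_force: 0.0
```

Run:
```python
from pnp import *
st()
c=cam("wrist")
def quad(k):
    a=cv2.approxPolyDP(k,6,True).reshape(-1,2).astype(float);return a
k=brown(c,235)[0];a=quad(k);print(cv2.contourArea(k),a.tolist());rects(c,k,(.030,.034,.040))
if len(a)==4:
    a=a[np.argsort(a[:,1])];pnp(c,np.r_[a[2:][np.argsort(a[2:,0])],a[:2][np.argsort(-a[:2,0])]])
g=cv2.cvtColor(c["image"],cv2.COLOR_RGB2GRAY);print("col255",[(r,int(g[r,255])) for r in range(60,236,4)])
hsv=cv2.cvtColor(c["image"],cv2.COLOR_RGB2HSV);b=cv2.inRange(hsv,(100,130,50),(130,255,255))
for k in cv2.findContours(b,cv2.RETR_EXTERNAL,cv2.CHAIN_APPROX_NONE)[0]:
    if cv2.contourArea(k)>8: print("blue",cv2.boundingRect(k),np.round(onz(c,[k.reshape(-1,2).mean(0)],.016)[0],4))
```

```text
t 41.6 q [-0.46 -0.21  1.87  0.    1.48  0.94] tcp [ 0.4436 -0.1641  0.3777] tip [ 0.4442 -0.1638  0.1917] yaw -80.6 z [ 0.003  0.002 -1.   ] F [ 0.75 -0.15 -0.79] open 0.0554 gf 0.0
3387.5 [[231.0, 0.0], [233.0, 75.0], [274.0, 77.0], [277.0, 0.0]]
 z 0.03 c [ 580.9 -140.1] size [70.2 45.3] yaw 9.4
 z 0.034 c [ 580.1 -140.2] size [69.4 44.8] yaw 9.4
 z 0.04 c [ 578.8 -140.4] size [68.1 43.9] yaw 9.4
err 2.21 corners [[551.0, -121.0, -34.0], [557.0, -165.0, -34.0], [604.0, -158.0, 77.0], [598.0, -115.0, 77.0]] long [0.389 0.055 0.92 ] n [-0.911 -0.126  0.393] elev 66.9 yaw 8.0
err 2.41 corners [[540.0, -124.0, 67.0], [546.0, -167.0, 66.0], [633.0, -153.0, -16.0], [627.0, -110.0, -15.0]] long [ 0.722  0.118 -0.682] n [0.678 0.082 0.731] elev -43.0 yaw 9.3
col255 [(60, 145), (64, 145), (68, 144), (72, 144), (76, 109), (80, 67), (84, 166), (88, 180), (92, 178), (96, 178), (100, 175), (104, 179), (108, 176), (112, 179), (116, 176), (120, 177), (124, 175), (128, 176), (132, 174), (136, 175), (140, 174), (144, 155), (148, 47), (152, 50), (156, 47), (160, 47), (164, 48), (168, 46), (172, 46), (176, 42), (180, 44), (184, 46), (188, 46), (192, 42), (196, 42), (200, 78), (204, 169), (208, 167), (212, 168), (216, 167), (220, 167), (224, 168), (228, 159), (232, 158)]
blue (280, 54, 5, 18) [ 0.5668 -0.172   0.016 ]
blue (226, 54, 4, 13) [ 0.56   -0.1143  0.016 ]
```

Emit:
arm_command(
  increments=[
    [0.15,0,0,0,0,0],
    [0.3,0,0,0,0,0],
    [0.45,0,0,0,0,0],
    [0.5,0,0,0,0,0],
    [0.5,0,0,0,0,0],
  ],
)

```text
t: 42.28
tool_pos: [0.5422, -0.1476, 0.3779]
orientation: [-3.129, -0.259, -0.003]
force: [-0.6, 0.0, 0.4]
opening: 0.0558
gripper_force: 0.0
```

Run:
```python
from pnp import *
st()
c=cam("wrist")
k=brown(c,235)[0];a=cv2.approxPolyDP(k,6,True).reshape(-1,2).astype(float);print(cv2.contourArea(k),a.tolist());rects(c,k,(.020,.026,.034,.042))
if len(a)==4:
    a=a[np.argsort(a[:,1])];pnp(c,np.r_[a[2:][np.argsort(a[2:,0])],a[:2][np.argsort(-a[:2,0])]])
g=cv2.cvtColor(c["image"],cv2.COLOR_RGB2GRAY);dk=[r for r in range(150,384) if g[r,255]<70]
print("dark rows",dk[:3],dk[-3:])
hsv=cv2.cvtColor(c["image"],cv2.COLOR_RGB2HSV);b=cv2.inRange(hsv,(100,130,50),(130,255,255));P=[]
for k in cv2.findContours(b,cv2.RETR_EXTERNAL,cv2.CHAIN_APPROX_NONE)[0]:
    if cv2.contourArea(k)>8: print("blue",cv2.boundingRect(k),np.round(onz(c,[k.reshape(-1,2).mean(0)],.016)[0],4))
```

```text
t 42.27 q [-0.36  0.04  1.63  0.    1.47  1.05] tcp [ 0.5422 -0.1476  0.3779] tip [ 0.5425 -0.1473  0.1919] yaw -80.5 z [ 0.002  0.002 -1.   ] F [-0.56  0.05  0.37] open 0.0558 gf 0.0
4837.5 [[234.0, 55.0], [235.0, 172.0], [273.0, 173.0], [275.0, 56.0]]
 z 0.02 c [ 605.2 -135.9] size [124.7  47. ] yaw 9.5
 z 0.026 c [ 605.3 -135.9] size [122.5  46.2] yaw 9.5
 z 0.034 c [ 605.4 -135.9] size [119.5  45.1] yaw 9.5
 z 0.042 c [ 605.5 -135.9] size [116.6  44. ] yaw 9.5
err 0.9 corners [[543.0, -124.0, 20.0], [549.0, -165.0, 35.0], [667.0, -146.0, 40.0], [661.0, -105.0, 26.0]] long [0.986 0.158 0.045] n [-0.093  0.311  0.946] elev 2.6 yaw 9.1
err 0.93 corners [[544.0, -125.0, 42.0], [550.0, -166.0, 27.0], [668.0, -147.0, 19.0], [662.0, -106.0, 33.0]] long [ 0.985  0.158 -0.073] n [ 0.12  -0.312  0.942] elev -4.2 yaw 9.1
dark rows [175, 176, 177] [381, 382, 383]
blue (245, 175, 8, 3) [ 0.5385 -0.1398  0.016 ]
blue (279, 149, 4, 10) [ 0.5699 -0.1712  0.016 ]
blue (228, 149, 3, 10) [ 0.5604 -0.1138  0.016 ]
blue (227, 64, 4, 19) [ 0.6454 -0.1008  0.016 ]
blue (281, 63, 5, 21) [ 0.6541 -0.1578  0.016 ]
blue (243, 48, 27, 5) [ 0.6722 -0.1256  0.016 ]
```

Run:
```python
from h import *
st();print(close_job())
```

```text
t 42.33 q [-0.36  0.04  1.63  0.    1.47  1.05] tcp [ 0.5417 -0.1478  0.3781] tip [ 0.5421 -0.1475  0.1921] yaw -80.6 z [ 0.002  0.002 -1.   ] F [-0.21 -0.82  0.04] open 0.0559 gf 0.0
the job is handed in; nothing more can be done
None
```

I handed the job in at 42.3 s with the cover open to about 143 mm and the stone measured within about 1 mm of the bed centre between the blue stops, but the hand-in gave no verdict, I never checked the bystanders' final positions, and on the first carry I dropped the stone (its end probably hit the cabinet), then regrasped it.

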